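# Refit the ink scale's battery cover and tare it

### The job

The battery bay of the ink scale is open and its blue cover lies among the pots. Hook the cover's yellow lip into the slot at the front of the bay, pivot the cover down until the orange catch snaps over its back edge and it lies flat, then press the green tare key firmly for a moment, as one presses a membrane key, without pounding it. Do not press the red power key, and leave the pots and bottles where they stand.

Things in the scene. Friction and masses are not known exactly. Their poses are not given: they have to be found in the camera images.
- scale: fixed bench ink scale, 230 (x) x 300 (y) x 55 high, sizes in mm; origin on the table at its centre, x from its front (display, keys) to its back, z up. On its +y half a steel pan, top at z 56, with an orange pot; its -y half is a white console, y -150 to -28, deck at z 55: battery bay at the back, two keys in front
- bay (a point): where the cover's origin lies when shut: centre of the open battery bay, on the level of its ledges, 43 above the table and 12 below the deck; axes as the scale's (x to the back). Opening x -49.5 to 50.5, y -32 to 32 (2 side play); the rim behind is stepped: z 5 from x 50.5, z 12 from x 55
- slot (a point): middle of the lower edge of the slot's mouth, at the bay's front (bay x -49.5, y 0, z 0), axes as the bay's. The slot runs from here 13.5 to -x, 46 wide, 7 high (z 0 to 7), under a bridge 5 thick (z 7 to 12, flush with the deck)
- catch (a joint): orange sprung catch at the bay's back, 24 wide; 0 at rest, up to 0.008 m when pushed to +x. Nose at bay x 44, underside z 5.8, sloping up and back to x 50, z 18. Spring 2 N plus 0.5 N/mm. An unpressed hooked cover rests on the slope, 0.1 to 0.15 rad open; 8 to 15 N down on its ribbed part snaps it under the nose
- cover: blue loose cover, 55 to 115 g, right side up. Origin: centre of the plate's underside; x from lip to back, z up. Lower plate x -48 to 48, z 0 to 5; upper x -43 to 42, z 5 to 12; both 60 wide. Yellow lip x -58 to -48, 40 wide, z 0 to 4. Black grip fin on top: x -34 to 6, 14 thick (y), z 12 to 36. Ribbed press area x 17 to 39, z 12
- cover_lip (a point): middle of the lower front edge of the cover's yellow lip (cover x -58, y 0, z 0), axes as the cover's
- tare_key: green tare membrane key, 26 x 26, origin at the centre of its underside on the deck (z 55), top 2.5 above the origin; gives 1.5 mm in all, 4 N per mm, then is rigid; a press of 4 N or more for a moment is enough. It lies in front of the bay, left or right of the power key, 56 apart
- power_key: red power key, the same size and build as the tare key; not to be pressed
- pan_pot: orange ink pot with lid on the scale's pan, 100 across, 96 high, origin at the centre of its underside, z up. Bystander, leave it standing where it is.
- green_pot: green ink pot with lid on the table, 100 across, 96 high, origin at the centre of its underside, z up. Bystander, leave it standing where it is.
- yellow_bottle: yellow bottle, 62 across, 150 high, origin at the centre of its underside, z up. Bystander, leave it standing where it is.
- blue_bottle: blue bottle, 62 across, 150 high, origin at the centre of its underside, z up. Bystander, leave it standing where it is.
- white_bottle: white bottle beside the console's right flank, 58 across, 140 high, origin at the centre of its underside, z up. Bystander, leave it standing where it is.
There are look-alikes about, which are no part of the job. What is meant by the cover is not pink or turquoise, and is the smaller of those in its own colour.

How it is judged:
On the way, in this order (a step that is already met when the one before it is completed fails the run):
1. the lip is in the slot while the cover still stands tilted (x of cover_lip in the frame of bay between -0.066 and -0.0515 m and y of cover_lip in the frame of bay between -0.005 and 0.005 m and z of cover_lip in the frame of bay between -0.003 and 0.006 m and angle between cover's own z axis and vertical between 0.08 and 0.9 rad), for 0.1 s.
2. the cover is snapped down flat under the catch (angle between cover's own z axis and vertical below 0.04 rad and angle between the x axis of cover and the x axis of bay, either way round below 0.06 rad and x of cover in the frame of bay between -0.004 and 0.0045 m and y of cover in the frame of bay between -0.004 and 0.004 m and z of cover in the frame of bay between -0.003 and 0.003 m and x of cover_lip in the frame of bay below -0.05 m and value of joint catch below 0.002 m), for 0.2 s.
3. the green tare key is pressed with at least 4 N, the cover staying shut (all of step 2 and contact force between tare_key and the fingers above 4 N), for 0.1 s.
At the end, for the whole second after the job is handed in: The cover is shut in the bay: within 4 mm in x and y, 3 mm in height, level within 0.04 rad, square within 0.06 rad, lip in the slot, catch within 2 mm of rest, still; the tare key is released; pots and bottles upright within 30 mm of their starts (all of step 2 and linear speed of cover below 0.01 m/s and contact force between tare_key and anything else below 0.5 N and distance of each of pan_pot, green_pot, yellow_bottle, blue_bottle, white_bottle from where it was at the start of the episode below 0.03 m and angle between each of pan_pot, green_pot, yellow_bottle, blue_bottle, white_bottle's own z axis and vertical below 0.15 rad); the robot touches nothing.
It fails at once if the red power key is pressed (over 2 N) (contact force between power_key and anything else above 2 N).
It fails at once if the tare key is pounded (over 40 N) (contact force between tare_key and anything else above 40 N).
It fails at once if a pot or bottle is shifted by more than 30 mm or tipped (distance of any of pan_pot, green_pot, yellow_bottle, blue_bottle, white_bottle from where it was at the start of the episode above 0.03 m or angle between any of pan_pot, green_pot, yellow_bottle, blue_bottle, white_bottle's own z axis and vertical above 0.3 rad).
It also fails if it takes over 51 s, if anything falls off the work surface, if the arm or the gripper's body presses on something with over 40 N, if the wrist force passes 120 N, or if a joint passes its speed limit or range.

### The arm

A 7-joint arm with a two-finger parallel gripper is mounted at the origin on the work surface. World frame = base frame: x ahead of the robot, y to its left, z up, the work surface at z = 0. Lengths are in m, angles in rad, forces in N, time in s.
With the tool pointing down it reaches from about 0.4 to 0.9 m from the base axis. Payload 5.5 kg.
Tool frame: the origin (TCP) lies at the very end of the fingers, on their centre line; the grasp point (between the pads) lies 19 mm behind it; x points along the fingers, y is the direction in which the jaws open and shut, and the axes are right-handed (so a half turn about x gives the same grasp; the last joint's range is limited). The gripper opens to 85 mm and grips with 20 to 120 N. Pads are 22 mm wide; open, the fingers measure 114 mm over their backs; the gripper's body (76 mm by 85 mm) begins 54 mm behind the grasp point. The pads swing forward as they close: fully open they stand 13 mm farther back than shut.
Start: joints at [1.421, 0.501, -0.427, 1.55, 0.221, 1.138, -0.21], TCP at [0.261, -0.595, 0.231] pointing down, gripper open.
Joint ranges: [-2.88, 2.88], [-0.31, 2.03], [-1.54, 1.56], [0.2, 2.42], [-1.41, 4.55], [0.19, 2.02], [-2.57, 2.57]. Speed limits (rad/s): [2.57, 2.57, 3.14, 3.14, 3.14, 3.14, 3.14].

### API

Orientations are given as a rotation vector (axis times angle).
In Python, from bench import ctrl, cams gives the robot as it stands.
- The arm moves only by the shell command python3 -m jog 'ROWS' [OPENING]. ROWS is a JSON object of lists of equal length, an entry for each row: "offset": the shift along the tool's x, y, z normalised to -1 to 1, where 1 is 0.04 m, a list of three; "turn": the turn, a rotation vector about the tool's x, y, z normalised to -1 to 1, where 1 is 0.12 rad, a list of three. A call has exactly 5 rows; each row shifts and turns the pose as measured when the row begins, along the tool's axes as they then stand; what a row does not reach is not made up. A row lasts 1/10 s, in which the tool goes at most 50 mm and 8.59 degrees, less where a joint would pass 70% of its speed; a pose out of reach is approached as far as the arm can. A call with a number of a shift or a turn outside -1 to 1 is refused whole. A call with a gripper value outside its range is refused whole. OPENING is the closure, from -1 (fully open) to 1 (shut), set as the call begins (- or left out, the last holds). The fingers move at their own pace and stop on an object; the grip force is fixed at half the most. Time passes only in rows, so rows that do not move let the fingers close, or fill a call up. It gives the time, the measured TCP pose, the force and the opening at its end, in the units of the state.
- ctrl.get_state(): the state, without advancing time (a new reading comes with each control period).
- cams.get_image(name): name is "scene" or "top" or "wrist"; returns the picture (384x512x3 uint8, red, green, blue); there is no depth.
- cams.camera_params(name): a dict with "fov_y" (degrees; the focal length in pixels is half the picture's height over the tangent of half this angle, whatever the lens; pixels are square), "cx", "cy" (the principal point, pixels), "pose" (4x4, takes a point from camera to world coordinates). Camera axes: x right, y down, z forward; pixel columns grow to the right and rows downward; lengths in m; the calibration is good to about 2 mm. A picture is of the moment at which its call begins: read the wrist's pose just before it. camera_params takes no time and is no camera call; for the wrist camera it gives the pose at the moment of the call.
- ctrl.sign_off(): hands the job in, once; it reports no verdict.
The state is a dict: "clock": time; "q": joint angles; "qvel": joint speeds; "joint_torque": joint torques, N m; "tool_pos": TCP position; "eef_rot": TCP orientation; "wrist_force": force on the tool from outside, world axes, zero at the start; "moment": the same for the moment, N m; "gripper_width": finger opening in m.
Only numpy, scipy, OpenCV 4.12 (cv2) and the standard library are available. Lean on these libraries where they do the work, as an engineer would, in place of code of your own. Each camera call takes 0.05 s, during which the arm holds its last target.

## Working session

There is one attempt and no reset: what is moved stays moved. The work goes in short steps, Python scripts to look and compute and a shell command to move; the robot and the scene stay as the last step left them, time stands still between calls to the robot, and variables do not carry over. Pictures are saved under pics/ and viewed, and the job is handed in when it is done.

```bash
ls; mkdir -p pics; cat > h.py <<'E'
import numpy as np, cv2
from bench import ctrl, cams
def snap(n,f):
    P=cams.camera_params(n); im=cams.get_image(n); cv2.imwrite('pics/'+f+'.png',cv2.cvtColor(im,cv2.COLOR_RGB2BGR)); np.save('pics/'+f+'.npy',im)
    import pickle; pickle.dump(P,open('pics/'+f+'.pkl','wb')); return im,P
def load(f):
    import pickle; return np.load('pics/'+f+'.npy'),pickle.load(open('pics/'+f+'.pkl','rb'))
def ray(P,u,v):
    f=192/np.tan(np.radians(P['fov_y'])/2); T=np.array(P['pose'])
    d=T[:3,:3]@np.array([(u-P['cx'])/f,(v-P['cy'])/f,1]); return T[:3,3],d/np.linalg.norm(d)
def onz(P,u,v,z):
    o,d=ray(P,u,v); return o+d*(z-o[2])/d[2]
def tri(P1,p1,P2,p2):
    o1,d1=ray(P1,*p1);o2,d2=ray(P2,*p2)
    s=np.linalg.lstsq(np.c_[d1,-d2],o2-o1,rcond=None)[0]
    a,b=o1+d1*s[0],o2+d2*s[1]; return (a+b)/2,np.linalg.norm(a-b)
def proj(P,X):
    f=192/np.tan(np.radians(P['fov_y'])/2); T=np.array(P['pose']); c=T[:3,:3].T@(np.array(X)-T[:3,3]); return np.array([P['cx']+f*c[0]/c[2],P['cy']+f*c[1]/c[2]])
E
python3 - <<'E'
from h import *
np.set_printoptions(precision=4,suppress=True)
for n in ['scene','top','wrist']:
    im,P=snap(n,n+'0'); print(n,im.shape,{k:(np.round(v,3).tolist()) for k,v in P.items() if not isinstance(v,str)})
print(ctrl.get_state())
E
```

```text
pics
scene (384, 512, 3) {'fov_y': 56.495, 'cx': 258.527, 'cy': 191.388, 'pose': [[-0.477, 0.509, -0.717, 1.27], [0.879, 0.259, -0.401, 0.418], [-0.018, -0.821, -0.571, 0.647], [0.0, 0.0, 0.0, 1.0]]}
top (384, 512, 3) {'fov_y': 49.726, 'cx': 260.192, 'cy': 195.969, 'pose': [[-0.011, -0.989, 0.148, 0.391], [-1.0, 0.007, -0.025, 0.01], [0.023, -0.148, -0.989, 1.016], [0.0, 0.0, 0.0, 1.0]]}
wrist (384, 512, 3) {'fov_y': 64.308, 'cx': 255.083, 'cy': 189.14, 'pose': [[0.4, -0.884, -0.241, 0.321], [-0.916, -0.387, -0.102, -0.569], [-0.003, 0.261, -0.965, 0.372], [0.0, 0.0, 0.0, 1.0]]}
{'clock': 0.15, 'q': array([ 1.4212,  0.5017, -0.4268,  1.5512,  0.2208,  1.1383, -0.2103]), 'qvel': array([ 0.0008, -0.0032, -0.0004, -0.0033,  0.0002,  0.    ,  0.0017]), 'joint_torque': array([ -0.0071, -57.0037,  -5.8255, -28.1281,   0.0107,   0.0077,
         0.0001]), 'tool_pos': array([ 0.2605, -0.5949,  0.2305]), 'eef_rot': array([ 1.9943,  0.4192, -1.9949]), 'wrist_force': array([ 0.3034,  0.6399, -0.0594]), 'moment': array([-0.0171, -0.0443, -0.021 ]), 'gripper_width': 0.08547506821173179}
```

View pics/scene0.png

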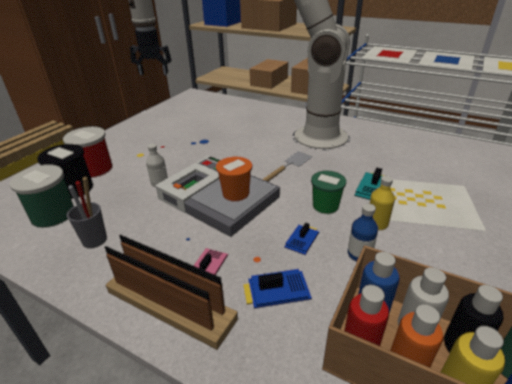

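View pics/top0.png

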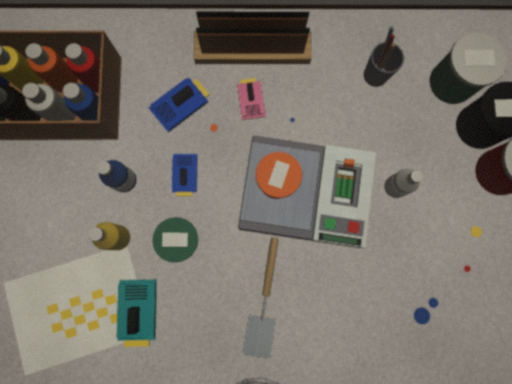

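View pics/wrist0.png

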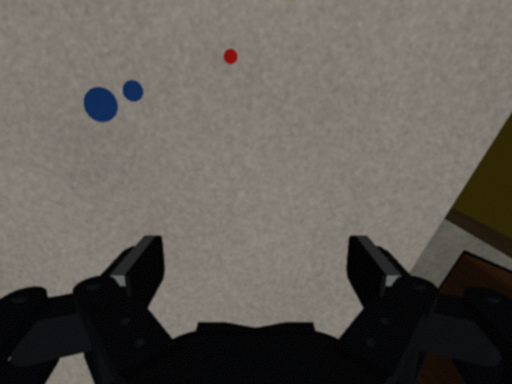

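```bash
python3 - <<'E'
from h import *
a=cv2.imread('pics/top0.png')
c=cv2.resize(a[60:270,90:210],None,fx=2.8,fy=2.8,interpolation=cv2.INTER_CUBIC)
d=cv2.resize(a[130:250,235:385],None,fx=2.8,fy=2.8*210/120*120/210,interpolation=cv2.INTER_CUBIC)
d=cv2.copyMakeBorder(d,0,c.shape[0]-d.shape[0],0,0,cv2.BORDER_CONSTANT)
cv2.imwrite('pics/crop0.png',np.hstack([c,d]))
im,P=load('top0')
hsv=cv2.cvtColor(im,cv2.COLOR_RGB2HSV)
for x,y in [(184,160),(160,108),(184,194),(330,222),(353,227),(349,162),(280,175),(175,245),(120,175),(110,237),(345,190)]:
    print((x,y),im[y,x],hsv[y,x],onz(P,x,y,0.0).round(3))
m=cv2.inRange(hsv,(105,120,50),(125,255,255))
for c in cv2.findContours(m,0,2)[0]:
    if cv2.contourArea(c)>60: print(cv2.minAreaRect(c),cv2.contourArea(c))
E
```

```text
(184, 160) [41 54 96] [113 146  96] [0.636 0.174 0.   ]
(160, 108) [39 53 97] [113 152  97] [0.772 0.237 0.   ]
(184, 194) [174 151  62] [ 24 164 174] [0.55  0.173 0.   ]
(330, 222) [ 59 122  67] [ 64 132 122] [ 0.477 -0.187  0.   ]
(353, 227) [143  46  44] [  1 177 143] [ 0.464 -0.243  0.   ]
(349, 162) [166  88  49] [ 10 180 166] [ 0.628 -0.241  0.   ]
(280, 175) [171 167 150] [ 24  31 171] [ 0.596 -0.066  0.   ]
(175, 245) [159 156 142] [ 25  27 159] [0.425 0.193 0.   ]
(120, 175) [39 48 68] [111 109  68] [0.599 0.332 0.   ]
(110, 237) [121 101  43] [ 22 164 121] [0.446 0.35  0.   ]
(345, 190) [49 94 54] [ 63 122  94] [ 0.557 -0.227  0.   ]
((421.5, 315.5), (13.0, 13.0), 90.0) 142.0
((184.14501953125, 172.50465393066406), (23.342695236206055, 35.69110870361328), 1.8476102352142334) 778.5
((80.0849380493164, 98.70684814453125), (21.565067291259766, 27.846153259277344), 47.121097564697266) 260.0
((177.4618682861328, 103.64590454101562), (30.79192352294922, 49.732662200927734), 52.52382278442383) 1428.0
```

View pics/crop0.png

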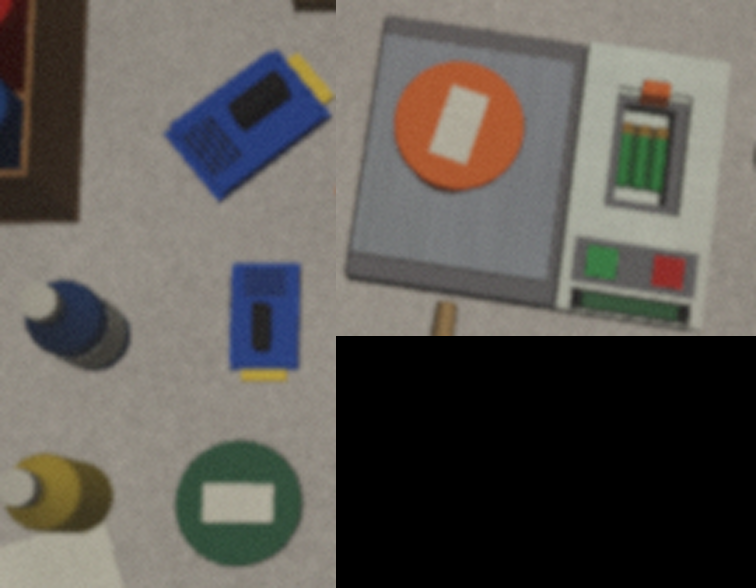

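```bash
cat >> h.py <<'E'
from scipy.spatial.transform import Rotation as Ro
np.set_printoptions(precision=4,suppress=True)
def st():
    s=ctrl.get_state(); print('t',round(s['clock'],2),'pos',s['tool_pos'],'w',round(s['gripper_width'],4),'F',s['wrist_force'],'q',s['q']); print(Ro.from_rotvec(s['eef_rot']).as_matrix()); return s
def down(yaw,tilt=0):
    # tool x down, y along (-sin,cos) i.e. 'cover y'; z then = x cross y ; tilt about cover y (neg lifts cover back)
    cy=np.array([-np.sin(yaw),np.cos(yaw),0]); cx=np.array([np.cos(yaw),np.sin(yaw),0]); 
    R=np.c_[[0,0,-1],cy,cx]  # x down, y, z=x×y
    return Ro.from_rotvec(cy*tilt).as_matrix()@R
def plan(p,R,n,s=None):
    s=s or ctrl.get_state(); p0=s['tool_pos']; R0=Ro.from_rotvec(s['eef_rot'])
    w=(R0.inv()*Ro.from_matrix(R)).as_rotvec(); print('total',np.array(p)-p0,'w',w)
    o=[];t=[]
    for i in range(n):
        Ri=R0*Ro.from_rotvec(w*i/n); o.append((Ri.inv().apply((np.array(p)-p0)/n)/.04).round(3).tolist()); t.append((w/n/.12).round(3).tolist())
    for k in range(0,n,5): print('{"offset":%s,"turn":%s}'%(o[k:k+5],t[k:k+5]))
E
python3 - <<'E'
from h import *
s=st(); R=Ro.from_rotvec(s['eef_rot']).as_matrix(); P=cams.camera_params('wrist')['pose']
print('cam in tool', R.T@(P[:3,3]-s['tool_pos'])); print(R.T@P[:3,:3]); print(down(0))
im,P=load('top0')
print('cov',onz(P,184.1,172.5,.012))
for p in [(345,190)]: print(onz(P,*p,.045))
E
```

```text
t 0.15 pos [ 0.2605 -0.5949  0.2305] w 0.0855 F [ 0.3034  0.6399 -0.0594] q [ 1.4212  0.5017 -0.4268  1.5512  0.2208  1.1383 -0.2103]
[[-0.0006  0.4012 -0.916 ]
 [ 0.0014 -0.916  -0.4012]
 [-1.     -0.0015 -0.    ]]
cam in tool [-0.1421  0.0004 -0.0661]
[[ 0.0012 -0.2614  0.9652]
 [ 1.     -0.0008 -0.0015]
 [ 0.0012  0.9652  0.2614]]
[[ 0.  0.  1.]
 [ 0.  1.  0.]
 [-1.  0.  0.]]
cov [0.6014 0.1715 0.012 ]
[ 0.5496 -0.2169  0.045 ]
```

```bash
python3 - <<'E'
from h import *
plan([0.58,-0.22,0.27],down(np.radians(173)),15)
E
```

```text
total [0.3195 0.3749 0.0395] w [0.535  0.0004 0.0015]
{"offset":[[-0.065, -0.359, -0.738], [-0.065, -0.385, -0.725], [-0.065, -0.411, -0.711], [-0.065, -0.436, -0.696], [-0.065, -0.46, -0.68]],"turn":[[0.297, 0.0, 0.001], [0.297, 0.0, 0.001], [0.297, 0.0, 0.001], [0.297, 0.0, 0.001], [0.297, 0.0, 0.001]]}
{"offset":[[-0.065, -0.484, -0.663], [-0.065, -0.507, -0.645], [-0.065, -0.53, -0.627], [-0.066, -0.552, -0.608], [-0.066, -0.573, -0.588]],"turn":[[0.297, 0.0, 0.001], [0.297, 0.0, 0.001], [0.297, 0.0, 0.001], [0.297, 0.0, 0.001], [0.297, 0.0, 0.001]]}
{"offset":[[-0.066, -0.594, -0.567], [-0.066, -0.614, -0.545], [-0.066, -0.633, -0.523], [-0.066, -0.651, -0.5], [-0.066, -0.669, -0.477]],"turn":[[0.297, 0.0, 0.001], [0.297, 0.0, 0.001], [0.297, 0.0, 0.001], [0.297, 0.0, 0.001], [0.297, 0.0, 0.001]]}
```

```bash
python3 -m jog '{"offset":[[-0.2,-0.36,-0.74],[-0.2,-0.38,-0.72],[-0.1,-0.41,-0.71],[0,-0.44,-0.7],[0,-0.46,-0.68]],"turn":[[0.3,0,0],[0.3,0,0],[0.3,0,0],[0.3,0,0],[0.3,0,0]]}'
python3 -m jog '{"offset":[[-0.1,-0.48,-0.66],[-0.1,-0.51,-0.64],[-0.1,-0.53,-0.63],[-0.1,-0.55,-0.61],[-0.1,-0.57,-0.59]],"turn":[[0.3,0,0],[0.3,0,0],[0.3,0,0],[0.3,0,0],[0.3,0,0]]}'
python3 - <<'E'
from h import *
st(); plan([0.58,-0.22,0.27],down(np.radians(173)),5)
E
```

```text
clock: 0.65
tool_pos: [0.3637, -0.4714, 0.2479]
eef_rot: [2.106, 0.23, -2.116]
wrist_force: [0.5, 0.1, -0.3]
gripper_width: 0.0855
clock: 1.15
tool_pos: [0.4759, -0.3432, 0.2666]
eef_rot: [2.203, 0.033, -2.221]
wrist_force: [0.8, 0.6, 0.6]
gripper_width: 0.0854
t 1.15 pos [ 0.4759 -0.3432  0.2666] w 0.0854 F [0.7995 0.5655 0.6273] q [ 0.9543  0.3669 -0.4803  1.6661  0.1803  1.163  -1.1185]
[[-0.008   0.0244 -0.9997]
 [ 0.0057 -0.9997 -0.0245]
 [-1.     -0.0059  0.0079]]
total [0.1041 0.1232 0.0034] w [0.1466 0.0083 0.0053]
{"offset":[[-0.018, -0.603, -0.535], [-0.017, -0.618, -0.518], [-0.017, -0.633, -0.499], [-0.017, -0.648, -0.48], [-0.017, -0.661, -0.461]],"turn":[[0.244, 0.014, 0.009], [0.244, 0.014, 0.009], [0.244, 0.014, 0.009], [0.244, 0.014, 0.009], [0.244, 0.014, 0.009]]}
```

```bash
python3 -m jog '{"offset":[[0,-0.61,-0.54],[0,-0.62,-0.52],[0,-0.64,-0.5],[0,-0.65,-0.48],[0,-0.66,-0.46]],"turn":[[0.25,0,0],[0.25,0,0],[0.25,0,0],[0.25,0,0],[0.25,0,0]]}'
python3 -m jog '{"offset":[[0,0,0],[0,0,0],[0,0,0],[0,0,0],[0,0,0]],"turn":[[0,0,0],[0,0,0],[0,0,0],[0,0,0],[0,0,0]]}'
python3 - <<'E'
from h import *
snap('wrist','w1');st()
E
```

```text
clock: 1.65
tool_pos: [0.584, -0.2142, 0.266]
eef_rot: [-2.14, 0.137, 2.161]
wrist_force: [-0.3, 0.3, -0.4]
gripper_width: 0.0855
clock: 2.15
tool_pos: [0.5852, -0.2094, 0.2647]
eef_rot: [-2.141, 0.127, 2.164]
wrist_force: [-0.7, 0.4, 0.3]
gripper_width: 0.0853
t 2.2 pos [ 0.5851 -0.2097  0.2647] w 0.0853 F [-0.4541 -1.0225 -0.1536] q [ 0.6716  0.4393 -0.4991  1.576   0.2141  1.1944 -1.5661]
[[-0.0104 -0.126  -0.992 ]
 [ 0.0084 -0.992   0.1259]
 [-0.9999 -0.0071  0.0114]]
```

View pics/w1.png

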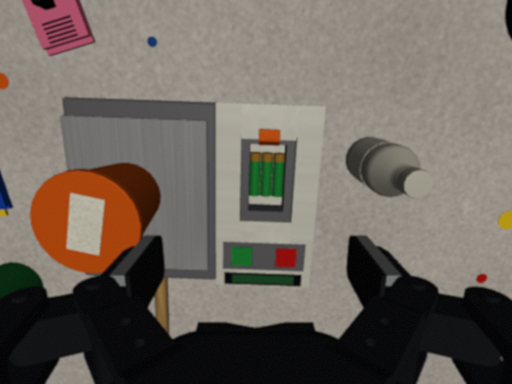

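```bash
python3 -m jog '{"offset":[[0.5,0,-0.2],[0.5,0,-0.2],[0.5,0,-0.2],[0.5,0,-0.2],[0.3,0,0]],"turn":[[0,0,0],[0,0,0],[0,0,0],[0,0,0],[0,0,0]]}'
python3 -m jog '{"offset":[[0,0,0],[0,0,0],[0,0,0],[0,0,0],[0,0,0]],"turn":[[0,0,0],[0,0,0],[0,0,0],[0,0,0],[0,0,0]]}'
python3 - <<'E'
from h import *
snap('wrist','w2');st()
a=cv2.imread('pics/w1.png')[90:300,200:340]; b=cv2.imread('pics/w2.png')
cv2.imwrite('pics/c1.png',cv2.resize(a,None,fx=2.8,fy=2.8,interpolation=cv2.INTER_CUBIC)); 
E
```

```text
clock: 2.7
tool_pos: [0.6175, -0.2182, 0.1705]
eef_rot: [-2.144, 0.138, 2.158]
wrist_force: [-0.0, 0.4, -0.1]
gripper_width: 0.0852
clock: 3.2
tool_pos: [0.6162, -0.2188, 0.17]
eef_rot: [-2.141, 0.139, 2.159]
wrist_force: [0.8, -0.2, -0.1]
gripper_width: 0.0854
t 3.25 pos [ 0.6163 -0.2188  0.1701] w 0.0856 F [ 0.2016 -0.1271  0.1779] q [ 0.6266  0.5818 -0.4624  1.5845  0.2827  1.0518 -1.6177]
[[-0.0079 -0.1333 -0.9911]
 [ 0.005  -0.9911  0.1332]
 [-1.     -0.0039  0.0085]]
```

View pics/w2.png

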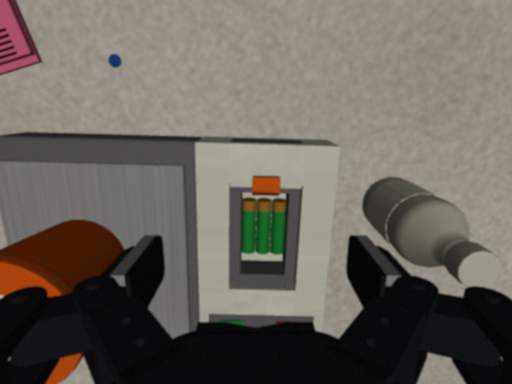

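View pics/c1.png

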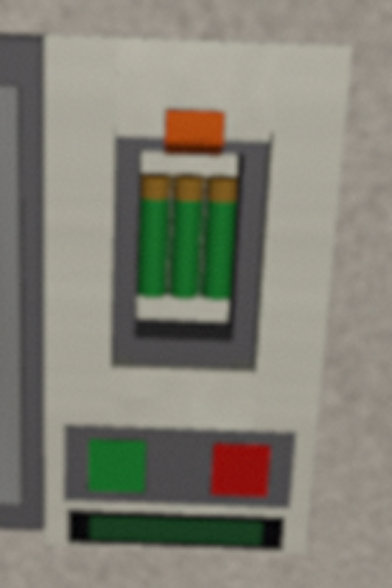

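```bash
cat > m.py <<'E'
from h import *
def comp(im,lo,hi,roi):
    h=cv2.cvtColor(im,cv2.COLOR_RGB2HSV); m=cv2.inRange(h,lo,hi); k=np.zeros_like(m); x0,y0,x1,y1=roi; k[y0:y1,x0:x1]=m[y0:y1,x0:x1]
    n,l,s,c=cv2.connectedComponentsWithStats(k); i=1+np.argmax(s[1:,4]); return (l==i).astype(np.uint8),c[i],s[i]
E
python3 - <<'E'
from m import *
im,P=load('w1'); im2,P2=load('w2')
for nm,lo,hi in [('tare',(50,120,60),(80,255,255)),('pow',(0,150,60),(6,255,255)),('catch',(7,150,100),(16,255,255))]:
    roi={'tare':(225,243,258,270),'pow':(270,243,305,272),'catch':(255,125,285,150)}[nm]
    m,c,s=comp(im,lo,hi,roi); print(nm,c,s, onz(P,*c,.0575 if nm!='catch' else .061))
    if nm=='catch':
        m2,c2,s2=comp(im2,lo,hi,(245,165,290,205)); print(c2,s2,'tri',tri(P,c,P2,c2))
h=cv2.cvtColor(im,cv2.COLOR_RGB2HSV); print([ (p,im[p[1],p[0]].tolist()) for p in [(225,120),(310,120),(335,120),(300,230),(245,200),(230,270),(270,235),(205,200)]])
# grey bay rect by threshold against white
g=cv2.cvtColor(im,cv2.COLOR_RGB2GRAY).astype(int); print('row180',g[180,205:345].tolist()); print('row 210',g[210,205:330].tolist()); print('col247',g[95:295,246].tolist())
g=cv2.cvtColor(im2,cv2.COLOR_RGB2GRAY).astype(int);print('w2 row 250',g[250,185:345].tolist()); print('w2 col 238',g[130:325,238].tolist())
E
```

```text
tare [241.5556 255.8293] [232 247  20  19 369] [ 0.4698 -0.1757  0.0575]
pow [285.3552 257.429 ] [275 248  22  19 366] [ 0.4608 -0.2304  0.0575]
catch [269.1626 135.5935] [259 130  21  12 246] [ 0.6154 -0.2275  0.061 ]
[265.8693 184.5826] [252 177  28  17 436] tri (array([ 0.615 , -0.2275,  0.0569]), np.float64(0.0001141552480266931))
[((225, 120), [170, 167, 155]), ((310, 120), [172, 171, 158]), ((335, 120), [153, 146, 136]), ((300, 230), [164, 162, 150]), ((245, 200), [79, 76, 78]), ((230, 270), [155, 152, 141]), ((270, 235), [169, 168, 155]), ((205, 200), [109, 109, 105])]
row180 [109, 95, 79, 75, 78, 82, 81, 79, 76, 80, 110, 143, 162, 162, 163, 163, 163, 162, 162, 163, 163, 162, 162, 162, 163, 162, 163, 163, 163, 162, 163, 162, 164, 161, 149, 118, 88, 76, 76, 78, 78, 79, 76, 63, 51, 53, 60, 67, 70, 74, 75, 71, 67, 62, 62, 62, 55, 55, 61, 68, 73, 76, 73, 71, 65, 62, 69, 66, 52, 55, 62, 67, 72, 74, 74, 69, 64, 52, 40, 48, 66, 77, 79, 80, 79, 77, 75, 71, 84, 122, 155, 164, 162, 163, 163, 162, 162, 163, 162, 161, 162, 162, 162, 163, 162, 161, 162, 162, 162, 160, 162, 162, 160, 153, 1
[... 2495 characters left out ...]
, 165, 166, 164, 164, 164, 165, 166, 166, 166, 165, 165, 164, 165, 165, 164, 162, 162, 162, 160, 162, 163, 163, 159, 140, 104, 81, 77, 76, 77, 79, 77, 77, 78, 78, 77, 78, 78, 78, 75, 76, 77, 77, 75, 78, 77, 77, 77, 76, 76, 77, 77, 77, 77, 78, 77, 77, 76, 76, 76, 76, 75, 77, 76, 77, 76, 77, 75, 74, 77, 77, 76, 74, 75, 76, 77, 77, 75, 76, 76, 76, 76, 77, 76, 76, 77, 75, 76, 75, 75, 75, 74, 73, 72, 72, 72, 73, 72, 73, 75, 75, 74, 73, 74, 74, 75, 74, 73, 73, 73, 74, 73, 73, 76, 74, 75, 75, 74, 74, 74, 77, 75, 74, 74, 75, 79, 96, 130, 156, 164, 164, 164, 163, 163, 164, 163, 164, 164, 165, 160, 159, 156, 157, 156, 157, 158, 157, 158, 160, 160, 161, 156, 130, 89, 72, 75, 71, 63, 59, 64, 70, 68, 51]
```

```bash
cat >> m.py <<'E'
def cross(a,th):
    a=np.asarray(a,float); 
    i=np.where((a[:-1]-th)*(a[1:]-th)<0)[0]; return [k+(th-a[k])/(a[k+1]-a[k]) for k in i]
def edge(im,P,axis,lines,lo,hi,th,z):
    g=cv2.cvtColor(im,cv2.COLOR_RGB2GRAY); out=[]
    for L in lines:
        c=cross(g[L,lo:hi] if axis=='r' else g[lo:hi,L],th)
        if len(c)==1: out.append((lo+c[0],L) if axis=='r' else (L,lo+c[0]))
    W=np.array([onz(P,u,v,z) for u,v in out]); l=cv2.fitLine(W[:,:2].astype(np.float32),cv2.DIST_HUBER,0,1e-4,1e-4).ravel(); 
    d=l[:2]; n=np.array([-d[1],d[0]]); r=(W[:,:2]-l[2:])@n
    return l,len(out),np.abs(r).max()
E
python3 - <<'E'
from m import *
for f,E in [('w1',dict(left=('r',range(150,205,3),228,245,115),right=('r',range(150,205,3),286,298,118),front=('c',range(244,290,3),212,228,118),consL=('r',range(120,220,4),209,220,115))),
            ('w2',dict(left=('r',range(200,280,3),222,236,115),right=('r',range(200,280,3),293,303,118),front=('c',range(236,292,3),280,295,118),consL=('r',range(160,300,4),192,202,115),back=('c',range(205,325,5),140,148,120)))]:
    im,P=load(f); R={}
    for k,a in E.items():
        l,n,r=edge(im,P,*a,0.055); ang=np.degrees(np.arctan2(l[1],l[0])); R[k]=l; print(f,k,'ang %.2f'%ang,n,'res %.4f'%r,l[2:])
    yaw=np.mean([np.arctan2(*(R[k][1::-1]*np.sign(R[k][0]))) for k in ('left','right','consL')]); 
    ex=np.array([np.cos(yaw),np.sin(yaw)]);ey=np.array([-ex[1],ex[0]])
    print('yaw',np.degrees(yaw),'y: L %.4f R %.4f consL %.4f front x %.4f'%(R['left'][2:]@ey,R['right'][2:]@ey,R['consL'][2:]@ey,R['front'][2:]@ex), 'back',R['back'][2:]@ex if 'back' in R else '')
    for nm,p in [('tare',(.4698,-.1757)),('pow',(.4608,-.2304)),('catch',(.615,-.2275))]: print(nm,np.array(p)@ex,np.array(p)@ey)
    # heights: triangulate nothing here
    yb=(R['left'][2:]@ey+R['right'][2:]@ey)/2; xb=R['front'][2:]@ex+.0495; print('bay',ex*xb+ey*yb)
E
```

```text
w1 left ang -9.32 19 res 0.0002 [ 0.5687 -0.1877]
w1 right ang -9.25 19 res 0.0001 [ 0.5645 -0.2515]
w1 front ang 80.71 16 res 0.0002 [ 0.5115 -0.2125]
w1 consL ang -9.30 25 res 0.0001 [ 0.5693 -0.1579]
yaw -9.290597 y: L -0.0934 R -0.1571 consL -0.0639 front x 0.5391 back 
tare 0.4920026000276208 -0.0975498102158308
pow 0.4919515308380127 -0.15298524398803712
catch 0.6436605861410499 -0.125228948071599
bay [ 0.5606 -0.2186]
w2 left ang -9.31 23 res 0.0002 [ 0.5688 -0.1876]
w2 right ang -9.28 27 res 0.0001 [ 0.559  -0.2507]
w2 front ang 80.67 19 res 0.0002 [ 0.5121 -0.2095]
w2 consL ang -9.25 34 res 0.0001 [ 0.5885 -0.1612]
w2 back ang 80.74 24 res 0.0001 [ 0.6506 -0.2258]
yaw -9.27955 y: L -0.0934 R -0.1573 consL -0.0641 front x 0.5392 back 0.67848015
tare 0.49198378363698725 -0.0976446741014719
pow 0.491922025680542 -0.15308009719848634
catch 0.6436364305391907 -0.12535305343568326
bay [ 0.5608 -0.2186]
```

```bash
python3 - <<'E'
from h import *
a,b=load('w1')[1],load('w2')[1]
# bay front-left corner intersection check by triangulation: project z=.055 corner
plan([0.625,0.175,0.27],down(np.radians(178)),10)
E
python3 -m jog '{"offset":[[-1,0,0],[-1,-0.2,0],[-0.5,-0.8,0],[-0.1,-1,0],[0,-1,0]],"turn":[[0,0,0],[0,0,0],[0,0,0],[-0.1,0,0],[-0.1,0,0]]}'
python3 -m jog '{"offset":[[0,-1,0.1],[0,-1,0.1],[0,-1,0.1],[0,-1,0.1],[0,-1,0.1]],"turn":[[-0.15,0,0],[-0.15,0,0],[-0.1,0,0],[-0.1,0,0],[-0.1,0,0]]}'
python3 - <<'E'
from h import *
st();plan([0.625,0.175,0.27],down(np.radians(178)),5)
E
```

```text
total [0.0087 0.3938 0.0999] w [-0.0987  0.0083  0.0043]
{"offset":[[-0.245, -0.98, 0.112], [-0.246, -0.98, 0.102], [-0.246, -0.981, 0.092], [-0.247, -0.982, 0.082], [-0.247, -0.983, 0.072]],"turn":[[-0.082, 0.007, 0.004], [-0.082, 0.007, 0.004], [-0.082, 0.007, 0.004], [-0.082, 0.007, 0.004], [-0.082, 0.007, 0.004]]}
{"offset":[[-0.247, -0.983, 0.062], [-0.248, -0.984, 0.052], [-0.248, -0.984, 0.042], [-0.249, -0.984, 0.032], [-0.249, -0.985, 0.023]],"turn":[[-0.082, 0.007, 0.004], [-0.082, 0.007, 0.004], [-0.082, 0.007, 0.004], [-0.082, 0.007, 0.004], [-0.082, 0.007, 0.004]]}
clock: 3.75
tool_pos: [0.6324, -0.1077, 0.2801]
eef_rot: [-2.151, 0.135, 2.164]
wrist_force: [0.7, 0.1, 0.2]
gripper_width: 0.0852
clock: 4.25
tool_pos: [0.6325, 0.1002, 0.2851]
eef_rot: [-2.199, 0.059, 2.192]
wrist_force: [0.0, -0.6, 0.1]
gripper_width: 0.0853
t 4.25 pos [0.6325 0.1002 0.2851] w 0.0853 F [ 0.034  -0.604   0.1446] q [ 0.2204  0.4648 -0.5891  1.5141  0.269   1.2409 -2.0295]
[[ 0.0034 -0.0523 -0.9986]
 [-0.0015 -0.9986  0.0523]
 [-1.      0.0013 -0.0035]]
total [-0.0075  0.0748 -0.0151] w [-0.0174 -0.0035 -0.0013]
{"offset":[[0.075, -0.372, 0.057], [0.075, -0.372, 0.056], [0.075, -0.372, 0.054], [0.075, -0.372, 0.053], [0.076, -0.372, 0.052]],"turn":[[-0.029, -0.006, -0.002], [-0.029, -0.006, -0.002], [-0.029, -0.006, -0.002], [-0.029, -0.006, -0.002], [-0.029, -0.006, -0.002]]}
```

```bash
python3 -m jog '{"offset":[[0.1,-0.42,0.06],[0.1,-0.42,0.06],[0.1,-0.42,0.06],[0,-0.42,0],[0,0,0]],"turn":[[0,0,0],[0,0,0],[0,0,0],[0,0,0],[0,0,0]]}'
python3 - <<'E'
from h import *
snap('wrist','w3');st()
E
```

```text
clock: 4.75
tool_pos: [0.6264, 0.1823, 0.277]
eef_rot: [-2.21, 0.037, 2.191]
wrist_force: [0.1, 0.9, 0.6]
gripper_width: 0.0855
t 4.8 pos [0.6268 0.1804 0.2769] w 0.0852 F [ 0.0881 -0.181   0.4166] q [ 0.1016  0.4933 -0.6037  1.4977  0.2905  1.2314 -2.1511]
[[ 0.0089 -0.0395 -0.9992]
 [ 0.0027 -0.9992  0.0395]
 [-1.     -0.003  -0.0087]]
```

View pics/w3.png

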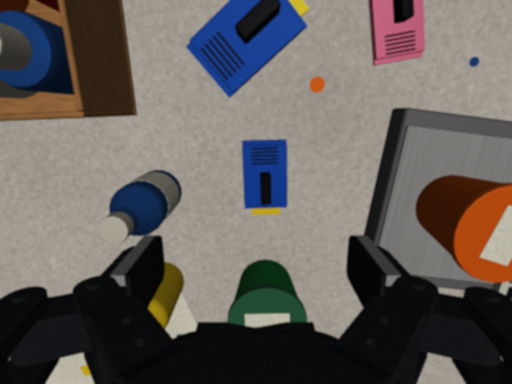

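```bash
python3 -m jog '{"offset":[[0.6,0,-0.2],[0.6,0.05,-0.2],[0.6,0.05,-0.1],[0.6,0,0],[0,0,0]],"turn":[[0,0,0],[0,0,0],[0,0,0],[0,0,0],[0,0,0]]}'
python3 - <<'E'
from h import *
snap('wrist','w4');st()
E
```

```text
clock: 5.3
tool_pos: [0.6529, 0.1672, 0.1813]
eef_rot: [-2.215, 0.055, 2.181]
wrist_force: [-0.5, -0.3, 0.5]
gripper_width: 0.0857
t 5.35 pos [0.6541 0.1674 0.1834] w 0.0851 F [ 1.1487 -0.2673 -0.7378] q [ 0.0881  0.6079 -0.5584  1.539   0.3599  1.0801 -2.1753]
[[ 0.0185 -0.0485 -0.9987]
 [-0.0016 -0.9988  0.0485]
 [-0.9998  0.0007 -0.0186]]
```

View pics/w4.png

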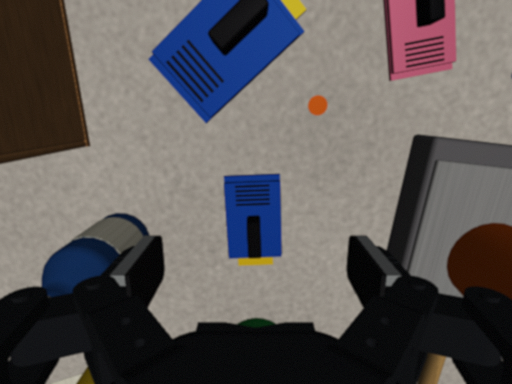

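```bash
python3 - <<'E'
from m import *
out={}
for f,roi in [('w3',(235,130,295,220)),('w4',(215,165,290,275))]:
    im,P=load(f)
    mb,c,s=comp(im,(100,100,40),(125,255,255),roi); my,cy,sy=comp(im,(20,110,80),(34,255,255),roi)
    print(f,'blue',c,s,'yel',cy,sy)
    cnt=max(cv2.findContours(mb,0,2)[0],key=cv2.contourArea); q=cv2.minAreaRect(cnt); print(q)
    pts=np.array([p for p in zip(*np.where(my)[::-1])]); 
    out[f]=(P,cy)
    # edges: use R-B diff
    d=im[:,:,2].astype(float)-im[:,:,0]; 
    L=[];Rr=[]
    x0,y0,w,h=s[:4]
    for v in range(y0+8,y0+h-6,2):
        a=cross(d[v,x0-8:x0+10],20); b=cross(d[v,x0+w-10:x0+w+8],20)
        if a: L.append((x0-8+a[0],v))
        if b: Rr.append((x0+w-10+b[-1],v))
    B=[]; F=[]
    for u in range(x0+8,x0+w-8,2):
        a=cross(d[y0-8:y0+8,u],20)
        if a: B.append((u,y0-8+a[0]))
    yx0,yy0,yw,yh=sy[:4]; e=im[:,:,0].astype(float)-im[:,:,2]
    for u in range(yx0+3,yx0+yw-3,2):
        a=cross(e[yy0+yh-5:yy0+yh+8,u],50)
        if a: F.append((u,yy0+yh-5+a[-1]))
    Y=[(yx0,0)]
    for z in (0.004,):
        W={}
        for k,S,zz in (('L',L,.012),('R',Rr,.012),('B',B,.005),('F',F,.004)):
            w_=np.array([onz(P,*p,zz)[:2] for p in S]); l=cv2.fitLine(w_.astype(np.float32),cv2.DIST_HUBER,0,1e-4,1e-4).ravel(); W[k]=l; print(k,len(S),'ang',np.degrees(np.arctan2(l[1],l[0])),l[2:],np.abs((w_-l[2:])@[-l[1],l[0]]).max())
        yaw=np.mean([np.arctan(W[k][1]/W[k][0]) for k in 'LR']); ex=np.array([np.cos(yaw),np.sin(yaw)]);ey=np.array([-ex[1],ex[0]])
        xL,xR,xB,xF=W['L'][2:]@ey,W['R'][2:]@ey,W['B'][2:]@ex,W['F'][2:]@ex
        print('yaw',np.degrees(yaw),'width',xL-xR,'len',xB-xF,'origin',ex*(xF+.058)+ey*(xL+xR)/2,ex*(xB-.048)+ey*(xL+xR)/2)
    print('lip',onz(P,*cy,.004))
print('tri lip',tri(out['w3'][0],out['w3'][1],out['w4'][0],out['w4'][1]))
a=cv2.imread('pics/w4.png')[165:275,210:295]; cv2.imwrite('pics/c4.png',cv2.resize(a,None,fx=5,fy=5,interpolation=cv2.INTER_CUBIC))
E
```

```text
w3 blue [264.7932 171.656 ] [ 243  140   44   68 2631] yel [265.3923 210.9503] [252 208  28   7 181]
((264.5, 173.5), (67.0, 43.0), 90.0)
L 26 ang -0.5392145 [0.614  0.2015] 0.00010288579648791001
R 27 ang -0.5257215 [0.6032 0.1412] 5.858161940234755e-05
B 13 ang 88.430016 [0.6516 0.1707] 0.0001179042208667629
F 11 ang 88.58855 [0.5442 0.1741] 0.0001323904642864908
yaw -0.532468 width 0.060321406 len 0.10743177 origin [0.6022 0.1714] [0.6037 0.1714]
lip [0.5497 0.1719 0.004 ]
w4 blue [252.9305 212.5784] [ 224  174   57   84 3987] yel [254.9656 261.042 ] [238 257  35   9 262]
((252.68536376953125, 215.6898193359375), (82.16190338134766, 55.500328063964844), 87.95458984375)
L 33 ang -0.60901684 [0.6072 0.2015] 0.0005301993923884466
R 35 ang -0.5699247 [0.6057 0.1415] 8.363193775722902e-05
B 21 ang 89.3972 [0.6522 0.1693] 0.000175654045467464
F 15 ang 89.41627 [0.5447 0.1718] 0.00014512127976679077
yaw -0.5894708 width 0.06004104 len 0.10757738 origin [0.6027 0.1715] [0.6042 0.1715]
lip [0.55   0.1722 0.004 ]
tri lip (array([0.5493, 0.1721, 0.0027]), np.float64(0.0003739047871492676))
```

View pics/c4.png

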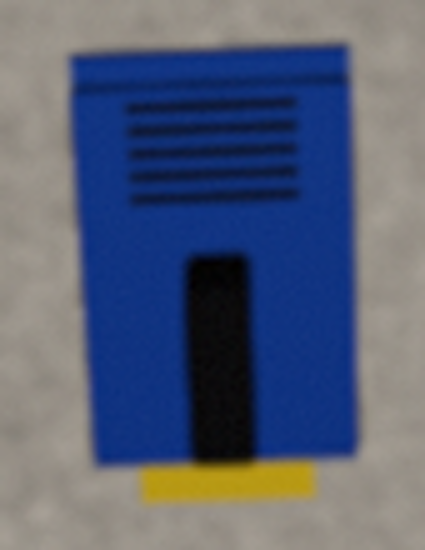

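```bash
python3 - <<'E'
from h import *
plan([0.589,0.1716,0.06],down(np.radians(179.4)),5)
E
```

```text
total [-0.0651  0.0042 -0.1234] w [-0.038  -0.0186 -0.0011]
{"offset":[[0.611, -0.006, 0.338], [0.612, -0.008, 0.335], [0.613, -0.011, 0.333], [0.614, -0.013, 0.331], [0.616, -0.015, 0.328]],"turn":[[-0.063, -0.031, -0.002], [-0.063, -0.031, -0.002], [-0.063, -0.031, -0.002], [-0.063, -0.031, -0.002], [-0.063, -0.031, -0.002]]}
```

```bash
python3 -m jog '{"offset":[[0.5,-0.01,0.4],[0.6,-0.01,0.4],[0.62,-0.01,0.4],[0.62,-0.01,0.33],[0.62,-0.01,0.2]],"turn":[[-0.06,-0.03,0],[-0.06,-0.03,0],[-0.06,-0.03,0],[-0.06,-0.03,0],[-0.06,-0.03,0]]}'
python3 - <<'E'
from h import *
st();plan([0.589,0.1716,0.0155],down(np.radians(179.4)),5)
E
```

```text
clock: 5.85
tool_pos: [0.5977, 0.1703, 0.0748]
eef_rot: [-2.237, 0.018, 2.184]
wrist_force: [0.2, -0.5, -0.4]
gripper_width: 0.0855
t 5.85 pos [0.5977 0.1703 0.0748] w 0.0855 F [ 0.203  -0.5305 -0.3891] q [ 0.0638  0.6504 -0.5251  1.7565  0.4342  0.8271 -2.2548]
[[ 0.0239 -0.0191 -0.9995]
 [ 0.0023 -0.9998  0.0192]
 [-0.9997 -0.0028 -0.0239]]
total [-0.0087  0.0013 -0.0593] w [-0.0087 -0.0239  0.0027]
{"offset":[[0.295, -0.005, 0.051], [0.296, -0.005, 0.049], [0.296, -0.005, 0.048], [0.296, -0.006, 0.046], [0.296, -0.006, 0.045]],"turn":[[-0.014, -0.04, 0.004], [-0.014, -0.04, 0.004], [-0.014, -0.04, 0.004], [-0.014, -0.04, 0.004], [-0.014, -0.04, 0.004]]}
```

```bash
python3 -m jog '{"offset":[[0.25,0,0.06],[0.25,0,0.06],[0.25,0,0.05],[0.15,0,0.05],[0,0,0]],"turn":[[-0.02,-0.05,0],[-0.02,-0.05,0],[-0.01,-0.05,0],[-0.01,-0.05,0],[0,0,0]]}'
python3 - <<'E'
from h import *
st();plan([0.589,0.1716,0.0155],down(np.radians(179.4)),5)
E
```

```text
clock: 6.35
tool_pos: [0.5929, 0.1692, 0.0403]
eef_rot: [-2.217, 0.013, 2.209]
wrist_force: [-0.7, -0.0, -0.1]
gripper_width: 0.0854
t 6.35 pos [0.5929 0.1692 0.0403] w 0.0854 F [-0.6694 -0.0389 -0.1238] q [ 0.0518  0.7027 -0.5063  1.7616  0.4547  0.7917 -2.2631]
[[ 0.0035 -0.0143 -0.9999]
 [ 0.0023 -0.9999  0.0143]
 [-1.     -0.0023 -0.0035]]
total [-0.0039  0.0024 -0.0248] w [-0.0038 -0.0035  0.0023]
{"offset":[[0.124, -0.011, 0.02], [0.124, -0.011, 0.02], [0.124, -0.011, 0.02], [0.124, -0.011, 0.02], [0.124, -0.011, 0.02]],"turn":[[-0.006, -0.006, 0.004], [-0.006, -0.006, 0.004], [-0.006, -0.006, 0.004], [-0.006, -0.006, 0.004], [-0.006, -0.006, 0.004]]}
```

```bash
python3 -m jog '{"offset":[[0.2,-0.02,0.03],[0.2,-0.02,0.03],[0.15,-0.02,0.03],[0.05,-0.01,0.02],[0,0,0]],"turn":[[0,0,0],[0,0,0],[0,0,0],[0,0,0],[0,0,0]]}'
python3 - <<'E'
from h import *
st();plan([0.589,0.1716,0.0155],down(np.radians(179.4)),5)
E
```

```text
clock: 6.85
tool_pos: [0.5896, 0.173, 0.0152]
eef_rot: [-2.219, 0.013, 2.206]
wrist_force: [-0.5, 0.6, 0.6]
gripper_width: 0.0857
t 6.85 pos [0.5896 0.173  0.0152] w 0.0857 F [-0.4546  0.5807  0.5509] q [ 0.0308  0.7345 -0.486   1.7742  0.4779  0.7458 -2.2896]
[[ 0.0056 -0.0145 -0.9999]
 [ 0.0031 -0.9999  0.0145]
 [-1.     -0.0031 -0.0055]]
total [-0.0006 -0.0014  0.0003] w [-0.0041 -0.0055  0.0031]
{"offset":[[-0.001, 0.007, 0.003], [-0.001, 0.007, 0.003], [-0.001, 0.007, 0.003], [-0.001, 0.007, 0.003], [-0.001, 0.007, 0.003]],"turn":[[-0.007, -0.009, 0.005], [-0.007, -0.009, 0.005], [-0.007, -0.009, 0.005], [-0.007, -0.009, 0.005], [-0.007, -0.009, 0.005]]}
```

Good position; close on the fin.

```bash
python3 -m jog '{"offset":[[0,0.02,0],[0,0,0],[0,0,0],[0,0,0],[0,0,0]],"turn":[[0,0,0],[0,0,0],[0,0,0],[0,0,0],[0,0,0]]}' 1
python3 -m jog '{"offset":[[0,0,0],[0,0,0],[0,0,0],[0,0,0],[0,0,0]],"turn":[[0,0,0],[0,0,0],[0,0,0],[0,0,0],[0,0,0]]}'
python3 - <<'E'
from h import *
st()
E
```

```text
clock: 7.35
tool_pos: [0.5902, 0.1723, 0.0161]
eef_rot: [-2.22, 0.013, 2.205]
wrist_force: [-8.3, -0.8, 20.5]
gripper_width: 0.0127
clock: 7.85
tool_pos: [0.5902, 0.1722, 0.0162]
eef_rot: [-2.22, 0.013, 2.205]
wrist_force: [0.2, -0.3, -0.0]
gripper_width: 0.0127
t 7.85 pos [0.5902 0.1722 0.0162] w 0.0127 F [ 0.2019 -0.2556 -0.0412] q [ 0.0326  0.7329 -0.4864  1.7743  0.4778  0.746  -2.2882]
[[ 0.0069 -0.0146 -0.9999]
 [ 0.0032 -0.9999  0.0146]
 [-1.     -0.0033 -0.0069]]
```

```bash
cat >> h.py <<'E'
BAY=np.array([0.5607,-0.2186,0.043]); BYAW=np.radians(-9.285)
G=np.array([0.0452,0,0.0162]) # tcp from lip, cover frame
def tgt(lip,th,yaw=None,G=G):
    yaw=BYAW if yaw is None else yaw
    Rb=Ro.from_euler('z',BYAW); Rc=Ro.from_euler('z',yaw)*Ro.from_euler('y',-th)
    p=BAY+Rb.apply(lip)+Rc.apply(G)
    # tool axes: x=-cover z, y=-cover y, z=-cover x
    M=Rc.as_matrix(); R=np.c_[-M[:,2],-M[:,1],-M[:,0]]; assert abs(np.linalg.det(R)-(-1))>1 
    return p,R
E
sed -i 's/R=np.c_\[-M\[:,2\],-M\[:,1\],-M\[:,0\]\]; assert.*/R=np.c_[-M[:,2],-M[:,1],-M[:,0]]; assert np.linalg.det(R)>0/' h.py
python3 - <<'E'
from h import *
p,R=tgt([-.045,0,.03],.25); print(p);print(R)
E
python3 -m jog '{"offset":[[-0.5,0,0],[-1,0,0],[-1,0,0],[-1,0,0],[-1,0,0]],"turn":[[0,0,0],[0,0,0],[0,0,0],[0,0,0],[0,0,0]]}'
python3 -m jog '{"offset":[[-1,0,0],[-0.6,0,0],[0,0.3,0],[0,1,0],[0,1,0]],"turn":[[0,0,0],[0,0,0],[0,0,0],[0.1,0,0],[0.1,0,0]]}'
python3 - <<'E'
from h import *
st()
p,R=tgt([-.045,0,.03],.25);plan(p+[0,0,.14],R,10); snap('scene','s1'); snap('wrist','w5')
E
```

```text
[ 0.5556 -0.2178  0.0999]
[[ 0.2442 -0.1613 -0.9562]
 [-0.0399 -0.9869  0.1563]
 [-0.9689 -0.     -0.2474]]
clock: 8.35
tool_pos: [0.5831, 0.1693, 0.1931]
eef_rot: [-2.203, 0.017, 2.227]
wrist_force: [0.7, 0.1, -1.0]
gripper_width: 0.0125
clock: 8.85
tool_pos: [0.5831, 0.0836, 0.2652]
eef_rot: [-2.206, 0.022, 2.207]
wrist_force: [-0.3, -0.5, -2.2]
gripper_width: 0.0127
t 8.85 pos [0.5831 0.0836 0.2652] w 0.0127 F [-0.2952 -0.5002 -2.2265] q [ 0.2925  0.39   -0.6171  1.6674  0.2369  1.1601 -1.9803]
[[-0.0004 -0.0255 -0.9997]
 [ 0.0051 -0.9997  0.0255]
 [-1.     -0.0051  0.0005]]
total [-0.0276 -0.3014 -0.0254] w [0.1352 0.2505 0.0221]
{"offset":[[0.06, 0.755, 0.05], [0.06, 0.756, 0.041], [0.061, 0.756, 0.032], [0.062, 0.756, 0.024], [0.063, 0.756, 0.015]],"turn":[[0.113, 0.209, 0.018], [0.113, 0.209, 0.018], [0.113, 0.209, 0.018], [0.113, 0.209, 0.018], [0.113, 0.209, 0.018]]}
{"offset":[[0.064, 0.756, 0.006], [0.066, 0.756, -0.002], [0.068, 0.756, -0.011], [0.07, 0.756, -0.019], [0.072, 0.755, -0.028]],"turn":[[0.113, 0.209, 0.018], [0.113, 0.209, 0.018], [0.113, 0.209, 0.018], [0.113, 0.209, 0.018], [0.113, 0.209, 0.018]]}
```

```bash
python3 -m jog '{"offset":[[0,0.76,0],[0,0.76,0],[0,0.76,0],[0.1,0.76,0],[0.1,0.76,0]],"turn":[[0.11,0.22,0.02],[0.11,0.22,0.02],[0.11,0.22,0.02],[0.11,0.22,0.02],[0.11,0.22,0.02]]}'
python3 -m jog '{"offset":[[0.1,0.76,0],[0.1,0.76,0],[0.1,0.76,0],[0.1,0.6,-0.05],[0,0,0]],"turn":[[0.11,0.22,0.02],[0.11,0.22,0.02],[0.11,0.22,0.02],[0.11,0.22,0.02],[0,0,0]]}'
python3 - <<'E'
from h import *
st()
p,R=tgt([-.045,0,.03],.25);plan(p+[0,0,.1],R,5); snap('scene','s2'); snap('wrist','w6')
E
```

```text
clock: 9.45
tool_pos: [0.5698, -0.0799, 0.248]
eef_rot: [-2.305, 0.124, 2.037]
wrist_force: [-0.7, -0.7, -0.3]
gripper_width: 0.0126
clock: 9.95
tool_pos: [0.5496, -0.2074, 0.2231]
eef_rot: [-2.367, 0.209, 1.899]
wrist_force: [-0.5, -0.3, -0.9]
gripper_width: 0.0126
t 9.95 pos [ 0.5496 -0.2074  0.2231] w 0.0126 F [-0.4628 -0.3491 -0.9157] q [ 0.754   0.2749 -0.4926  1.9131  0.1582  0.7709 -1.5497]
[[ 0.2132 -0.1686 -0.9623]
 [-0.0444 -0.9857  0.1629]
 [-0.976   0.008  -0.2177]]
total [ 0.0059 -0.0104 -0.0232] w [-0.0053  0.0306 -0.0095]
{"offset":[[0.122, 0.045, -0.012], [0.122, 0.045, -0.011], [0.122, 0.046, -0.01], [0.122, 0.046, -0.009], [0.122, 0.046, -0.008]],"turn":[[-0.009, 0.051, -0.016], [-0.009, 0.051, -0.016], [-0.009, 0.051, -0.016], [-0.009, 0.051, -0.016], [-0.009, 0.051, -0.016]]}
```

View pics/s2.png

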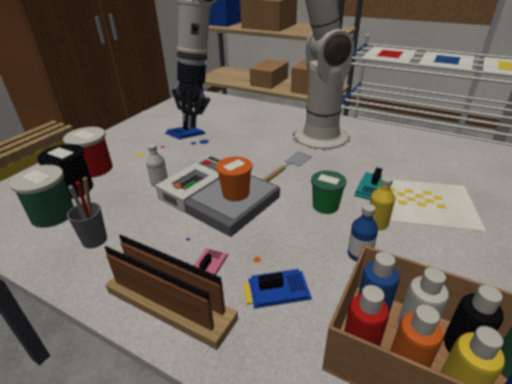

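View pics/w6.png

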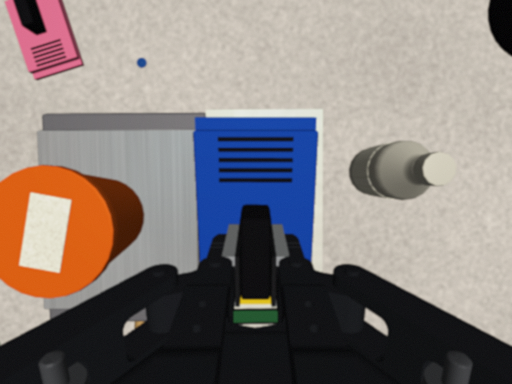

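```bash
python3 - <<'E'
from m import *
im,P=load('w6'); s=ctrl.get_state()
R=Ro.from_rotvec(s['eef_rot']).as_matrix(); M=np.c_[-R[:,2],-R[:,1],-R[:,0]]
lip=s['tool_pos']-M@G; O=lip+M@[.058,0,0]
for c in [(48,30,5),(48,-30,5),(42,30,12),(42,-30,12),(17,0,12),(-58,0,4),(-34,7,36),(-34,-7,36),(6,0,36)]:
    print(c,proj(P,O+M@(np.array(c)/1000)))
a=cv2.imread('pics/w6.png')[100:330,180:335]; cv2.imwrite('pics/c6.png',cv2.resize(a,None,fx=2.6,fy=2.6,interpolation=cv2.INTER_CUBIC))
d=im[:,:,2].astype(float)-im[:,:,0]
for v in (122,135,150,170,190,210): print(v,180+np.array(cross(d[v,180:335],35)))
for u in (200,215,235,260,285,305): print(u,100+np.array(cross(d[100:140,u],35)), im[105:140,u].sum(1).tolist())
E
```

```text
(48, 30, 5) [188.1887 115.5983]
(48, -30, 5) [311.6895 115.0996]
(42, 30, 12) [185.8365 129.2131]
(42, -30, 12) [313.8004 128.6966]
(17, 0, 12) [250.2478 180.7796]
(-58, 0, 4) [251.486  303.1474]
(-34, 7, 36) [235.1324 301.338 ]
(-34, -7, 36) [265.6655 301.2152]
(6, 0, 36) [249.651 219.383]
122 [193.8571 315.875 ]
135 [192.45   317.6491]
150 [193.1915 219.2222 291.2    316.75  ]
170 [194.2553 219.4103 290.9375 315.7097]
190 [195.3125 314.6935]
210 [196.32   242.0294 268.2826 313.65  ]
200 [116.1455] [599, 597, 602, 596, 597, 587, 547, 451, 348, 338, 349, 343, 301, 272, 258, 260, 259, 264, 263, 265, 261, 258, 261, 257, 232, 224, 238, 257, 255, 257, 257, 263, 264, 261, 256]
215 [116.625] [594, 595, 588, 587, 615, 655, 672, 673, 671, 672, 663, 597, 455, 309, 262, 259, 261, 263, 267, 263, 266, 267, 261, 259, 233, 219, 239, 255, 262, 257, 257, 263, 257, 264, 259]
235 [116.6136 137.6538] [596, 592, 591, 598, 637, 675, 685, 685, 684, 687, 682, 617, 469, 314, 260, 261, 261, 268, 266, 262, 263, 264, 262, 254, 235, 221, 241, 257, 265, 267, 255, 219, 151, 80, 58]
260 [116.5778 137.6667] [599, 590, 593, 601, 641, 679, 686, 689, 688, 689, 684, 617, 468, 315, 265, 264, 267, 265, 265, 266, 264, 266, 265, 260, 234, 226, 241, 256, 257, 261, 255, 227, 148, 75, 59]
285 [116.5227 137.6735] [582, 579, 583, 598, 635, 669, 673, 672, 675, 678, 666, 600, 459, 314, 267, 261, 265, 264, 266, 269, 265, 268, 267, 262, 240, 218, 244, 259, 261, 263, 255, 226, 150, 80, 66]
305 [116.5652] [574, 580, 589, 606, 646, 672, 675, 675, 678, 676, 669, 603, 460, 315, 263, 261, 262, 266, 259, 262, 270, 263, 264, 253, 237, 222, 237, 259, 260, 264, 259, 256, 260, 261, 262]
```

View pics/c6.png

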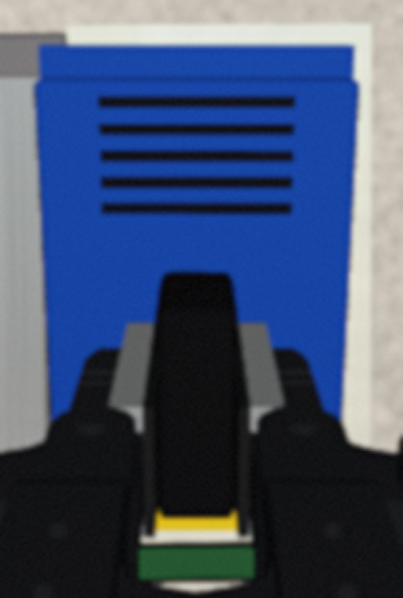

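```bash
cat >> h.py <<'E'
def toolfromcam(P):
    P0=load('wrist0')[1]['pose']; P0=np.array(P0)
    T0=np.eye(4); T0[:3,:3]=Ro.from_rotvec([1.9943,.4192,-1.9949]).as_matrix(); T0[:3,3]=[.2605,-.5949,.2305]
    return np.array(P['pose'])@np.linalg.inv(P0)@T0
E
python3 - <<'E'
from m import *
im,P=load('w6'); T=toolfromcam(P); print(T); print(st())
R=T[:3,:3]; M=np.c_[-R[:,2],-R[:,1],-R[:,0]]
O=T[:3,3]-M@G+M@[.058,0,0]
for c in [(48,30,5),(48,-30,5),(42,30,12),(42,-30,12),(-58,0,4),(-34,7,36),(-34,-7,36),(6,0,36)]:
    print(c,proj(P,O+M@(np.array(c)/1000)))
E
```

```text
[[ 0.2119 -0.167  -0.9629  0.5499]
 [-0.044  -0.9859  0.1613 -0.2054]
 [-0.9763  0.0082 -0.2163  0.2232]
 [ 0.      0.      0.      1.    ]]
t 10.05 pos [ 0.5512 -0.2034  0.2239] w 0.0124 F [ 0.3467 -0.1661 -2.2446] q [ 0.7509  0.2745 -0.4966  1.9121  0.1572  0.7725 -1.5512]
[[ 0.214  -0.1638 -0.963 ]
 [-0.0417 -0.9865  0.1585]
 [-0.9759  0.0062 -0.218 ]]
{'clock': 10.05, 'q': array([ 0.7509,  0.2745, -0.4966,  1.9121,  0.1572,  0.7725, -1.5512]), 'qvel': array([-0.0303, -0.0083, -0.0368, -0.0203, -0.0092,  0.0041, -0.0049]), 'joint_torque': array([  1.209 , -41.804 ,  -2.8089, -27.8693,   0.1665,  -1.2875,
         0.0649]), 'tool_pos': array([ 0.5512, -0.2034,  0.2239]), 'eef_rot': array([-2.3695,  0.2014,  1.8996]), 'wrist_force': array([ 0.3467, -0.1661, -2.2446]), 'moment': array([ 0.1239,  0.2891, -0.0046]), 'gripper_width': 0.01237274223155102}
(48, 30, 5) [193.4887 117.6158]
(48, -30, 5) [316.3114 117.4717]
(42, 30, 12) [191.263  131.1965]
(42, -30, 12) [318.5107 131.0572]
(-58, 0, 4) [255.1313 304.3224]
(-34, 7, 36) [239.7832 302.6119]
(-34, -7, 36) [270.1712 302.6091]
(6, 0, 36) [254.8551 221.1861]
```

```bash
python3 - <<'E'
from h import *
p,R=tgt([-.044,0,.05],.25);print(p);plan(p,R,5)
E
```

```text
[ 0.5565 -0.2179  0.1199]
total [ 0.0053 -0.0146 -0.104 ] w [-0.001   0.0303 -0.0067]
{"offset":[[0.516, 0.064, 0.076], [0.516, 0.065, 0.079], [0.515, 0.066, 0.082], [0.515, 0.066, 0.086], [0.514, 0.067, 0.089]],"turn":[[-0.002, 0.05, -0.011], [-0.002, 0.05, -0.011], [-0.002, 0.05, -0.011], [-0.002, 0.05, -0.011], [-0.002, 0.05, -0.011]]}
```

```bash
python3 -m jog '{"offset":[[0.5,0.08,0.08],[0.52,0.08,0.08],[0.52,0.08,0.08],[0.5,0.07,0.08],[0.2,0.05,0.05]],"turn":[[0,0.07,-0.02],[0,0.07,-0.02],[0,0.05,-0.01],[0,0.05,-0.01],[0,0,0]]}'
python3 - <<'E'
from h import *
st(); p,R=tgt([-.044,0,.015],.25);print(p);plan(p,R,5)
E
```

```text
clock: 10.55
tool_pos: [0.5589, -0.2107, 0.1314]
eef_rot: [-2.404, 0.178, 1.863]
wrist_force: [0.3, -0.0, -1.2]
gripper_width: 0.0125
t 10.55 pos [ 0.5589 -0.2107  0.1314] w 0.0125 F [ 0.3274 -0.042  -1.209 ] q [ 0.7196  0.4066 -0.4481  1.9916  0.2443  0.5425 -1.5914]
[[ 0.2471 -0.1503 -0.9573]
 [-0.0338 -0.9886  0.1465]
 [-0.9684 -0.0038 -0.2494]]
[ 0.5565 -0.2179  0.0849]
total [-0.0023 -0.0072 -0.0465] w [ 0.0099 -0.002   0.0065]
{"offset":[[0.224, 0.038, 0.064], [0.224, 0.038, 0.064], [0.224, 0.038, 0.064], [0.224, 0.038, 0.063], [0.224, 0.038, 0.063]],"turn":[[0.016, -0.003, 0.011], [0.016, -0.003, 0.011], [0.016, -0.003, 0.011], [0.016, -0.003, 0.011], [0.016, -0.003, 0.011]]}
```

```bash
python3 -m jog '{"offset":[[0.22,0.05,0.07],[0.25,0.05,0.07],[0.25,0.05,0.07],[0.2,0.04,0.06],[0,0,0]],"turn":[[0.02,0,0.01],[0.02,0,0.01],[0.02,0,0.01],[0.02,0,0.01],[0,0,0]]}'
python3 - <<'E'
from h import *
st(); p,R=tgt([-.044,0,.015],.25);print(p);plan(p,R,5); snap('wrist','w7');snap('scene','s3'); snap('top','t3')
a=cv2.imread('pics/s3.png')[90:250,110:310]; b=cv2.imread('pics/t3.png')[110:270,230:430]
cv2.imwrite('pics/st3.png',np.hstack([cv2.resize(x,None,fx=2,fy=2,interpolation=cv2.INTER_CUBIC) for x in (a,b)]))
E
```

```text
clock: 11.05
tool_pos: [0.5574, -0.2156, 0.0904]
eef_rot: [-2.4, 0.188, 1.861]
wrist_force: [0.4, -0.2, -1.6]
gripper_width: 0.013
t 11.05 pos [ 0.5574 -0.2156  0.0904] w 0.013 F [ 0.3718 -0.165  -1.6065] q [ 0.6847  0.4699 -0.4002  2.0133  0.294   0.4581 -1.6322]
[[ 0.2463 -0.1576 -0.9563]
 [-0.037  -0.9875  0.1532]
 [-0.9685 -0.0024 -0.249 ]]
[ 0.5565 -0.2179  0.0849]
total [-0.0009 -0.0023 -0.0055] w [ 0.0031 -0.0017  0.0033]
{"offset":[[0.026, 0.012, 0.009], [0.026, 0.012, 0.009], [0.026, 0.012, 0.009], [0.026, 0.012, 0.009], [0.026, 0.012, 0.009]],"turn":[[0.005, -0.003, 0.005], [0.005, -0.003, 0.005], [0.005, -0.003, 0.005], [0.005, -0.003, 0.005], [0.005, -0.003, 0.005]]}
```

View pics/w7.png

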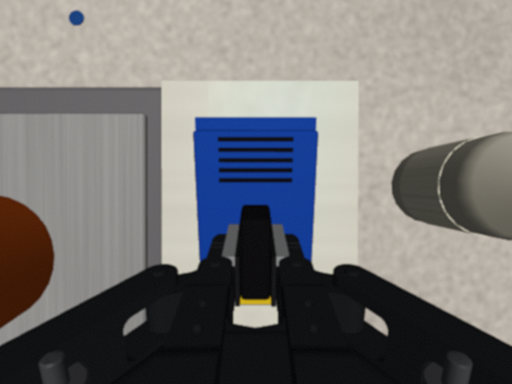

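View pics/st3.png

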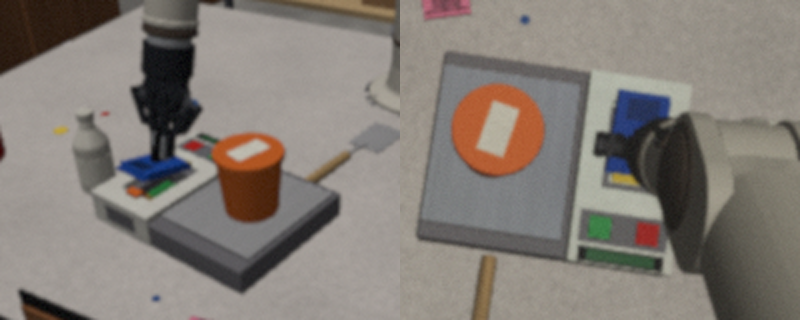

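```bash
python3 -m jog '{"offset":[[0.08,0.04,0.02],[0.08,0.03,0.02],[0.08,0.02,0.02],[0.08,0.01,0],[0,0,0]],"turn":[[0.01,0,0.01],[0.01,0,0.01],[0,0,0],[0,0,0],[0,0,0]]}'
python3 - <<'E'
from m import *
st(); p,R=tgt([-.044,0,.005],.25);print(p);plan(p,R,5); im,P=snap('wrist','w8'); T=toolfromcam(P)
g=cv2.cvtColor(im,cv2.COLOR_RGB2GRAY)
ey=np.array([-np.sin(BYAW),np.cos(BYAW)])
def yb(u,v,z): return ((onz(P,u,v,z)[:2]-BAY[:2])@ey)
for v in (105,150,190):
    L=140+np.array(cross(g[v,140:185],130)); Rr=340+np.array(cross(g[v,340:385],154)); d=im[:,:,2].astype(float)-im[:,:,0]; c=180+np.array(cross(d[v,180:340],35))
    print(v,L,Rr,c)
    if len(L): print(' consL y',yb(L[-1],v,.055))
    if len(c)>=2: print(' cover sides y',yb(c[0],v,.08),yb(c[-1],v,.08), 'mid',(yb(c[0],v,.08)+yb(c[-1],v,.08))/2)
print('tcp y in bay',(T[:2,3]-BAY[:2])@ey)
E
```

```text
clock: 11.7
tool_pos: [0.5601, -0.221, 0.0798]
eef_rot: [-2.406, 0.196, 1.855]
wrist_force: [0.3, -0.3, -0.3]
gripper_width: 0.0126
t 11.7 pos [ 0.5601 -0.221   0.0798] w 0.0126 F [ 0.3072 -0.2615 -0.2568] q [ 0.6747  0.4903 -0.3822  2.0128  0.3103  0.4315 -1.6427]
[[ 0.2511 -0.1609 -0.9545]
 [-0.0418 -0.987   0.1553]
 [-0.9671  0.0009 -0.2545]]
[ 0.5565 -0.2179  0.0749]
total [-0.0036  0.0031 -0.0049] w [ 0.0007 -0.0074 -0.0008]
{"offset":[[0.018, -0.012, 0.026], [0.019, -0.012, 0.026], [0.019, -0.012, 0.026], [0.019, -0.012, 0.026], [0.019, -0.012, 0.026]],"turn":[[0.001, -0.012, -0.001], [0.001, -0.012, -0.001], [0.001, -0.012, -0.001], [0.001, -0.012, -0.001], [0.001, -0.012, -0.001]]}
105 [146.0976] [] []
 consL y 0.06115746683469371
150 [146.125] [] [193.7174 219.0556 291.4865 316.7018]
 consL y 0.061229893334297104
 cover sides y 0.02837762847330259 -0.03353870815883667 mid -0.0025805398427670417
190 [146.3415] [] [195.7826 314.6481]
 consL y 0.0611819222328502
 cover sides y 0.02738087043306993 -0.03252165670727573 mid -0.002570393137102899
tcp y in bay -0.0024400821048773213
```

View pics/w8.png

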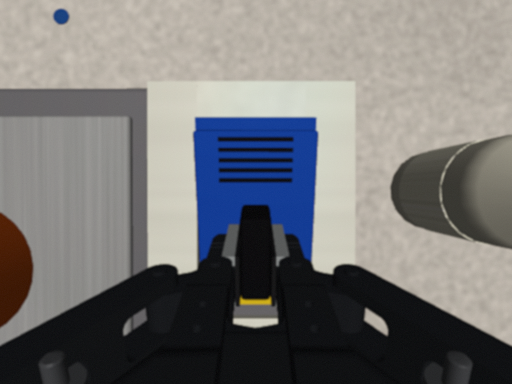

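```bash
python3 -m jog '{"offset":[[0.02,-0.02,0.04],[0.02,-0.02,0.03],[0.02,-0.01,0.02],[0,0,0],[0,0,0]],"turn":[[0,-0.02,0],[0,-0.02,0],[0,0,0],[0,0,0],[0,0,0]]}'
python3 - <<'E'
from h import *
st(); p,R=tgt([-.046,0,.002],.25);print(p);plan(p,R,5)
E
```

```text
clock: 12.25
tool_pos: [0.5576, -0.218, 0.0766]
eef_rot: [-2.401, 0.195, 1.86]
wrist_force: [-0.4, -0.7, -0.5]
gripper_width: 0.0126
t 12.25 pos [ 0.5576 -0.218   0.0766] w 0.0126 F [-0.4481 -0.6684 -0.5014] q [ 0.6675  0.492  -0.3782  2.0184  0.3135  0.4287 -1.6495]
[[ 0.2464 -0.1603 -0.9558]
 [-0.0409 -0.9871  0.155 ]
 [-0.9683  0.0009 -0.2498]]
[ 0.5546 -0.2176  0.0719]
total [-0.003   0.0004 -0.0047] w [ 0.0012 -0.0025 -0.0006]
{"offset":[[0.019, 0.001, 0.021], [0.019, 0.001, 0.021], [0.019, 0.001, 0.02], [0.019, 0.001, 0.02], [0.019, 0.001, 0.02]],"turn":[[0.002, -0.004, -0.001], [0.002, -0.004, -0.001], [0.002, -0.004, -0.001], [0.002, -0.004, -0.001], [0.002, -0.004, -0.001]]}
```

```bash
python3 -m jog '{"offset":[[0.03,0,0.02],[0.03,0,0.02],[0.03,0,0.02],[0.02,0,0.01],[0,0,0]],"turn":[[0,0,0],[0,0,0],[0,0,0],[0,0,0],[0,0,0]]}'
python3 - <<'E'
from h import *
st(); p,R=tgt([-.046,0,.0],.25);print(p);plan(p,R,5)
E
```

```text
clock: 12.75
tool_pos: [0.5559, -0.2178, 0.0712]
eef_rot: [-2.401, 0.195, 1.86]
wrist_force: [-0.2, -0.1, -0.6]
gripper_width: 0.013
t 12.75 pos [ 0.5559 -0.2178  0.0712] w 0.013 F [-0.2348 -0.1069 -0.5874] q [ 0.6631  0.4984 -0.3715  2.0245  0.3194  0.4156 -1.6544]
[[ 0.2466 -0.1605 -0.9557]
 [-0.041  -0.987   0.1552]
 [-0.9683  0.0009 -0.2499]]
[ 0.5546 -0.2176  0.0699]
total [-0.0013  0.0002 -0.0014] w [ 0.0011 -0.0026 -0.0007]
{"offset":[[0.005, -0.0, 0.008], [0.005, -0.0, 0.008], [0.005, -0.0, 0.008], [0.005, -0.0, 0.008], [0.005, -0.0, 0.008]],"turn":[[0.002, -0.004, -0.001], [0.002, -0.004, -0.001], [0.002, -0.004, -0.001], [0.002, -0.004, -0.001], [0.002, -0.004, -0.001]]}
```

```bash
python3 -m jog '{"offset":[[0.025,0,0.008],[0.025,0,0.008],[0,0,0],[0,0,0],[0,0,0]],"turn":[[0,0,0],[0,0,0],[0,0,0],[0,0,0],[0,0,0]]}'
python3 - <<'E'
from h import *
st(); p,R=tgt([-.046,0,.0],.25);plan(p,R,5)
E
```

```text
clock: 13.25
tool_pos: [0.5559, -0.2179, 0.0695]
eef_rot: [-2.402, 0.195, 1.86]
wrist_force: [-0.3, 0.2, 0.5]
gripper_width: 0.0127
t 13.25 pos [ 0.5559 -0.2179  0.0695] w 0.0127 F [-0.3047  0.2389  0.5093] q [ 0.6606  0.5012 -0.3687  2.0253  0.3218  0.4114 -1.6566]
[[ 0.2468 -0.1604 -0.9557]
 [-0.0414 -0.987   0.155 ]
 [-0.9682  0.0013 -0.2503]]
total [-0.0014  0.0003  0.0004] w [ 0.0012 -0.003  -0.001 ]
{"offset":[[-0.004, -0.0, 0.006], [-0.004, -0.0, 0.006], [-0.004, -0.0, 0.006], [-0.004, -0.0, 0.006], [-0.004, -0.0, 0.006]],"turn":[[0.002, -0.005, -0.002], [0.002, -0.005, -0.002], [0.002, -0.005, -0.002], [0.002, -0.005, -0.002], [0.002, -0.005, -0.002]]}
```

```bash
python3 -m jog '{"offset":[[0.025,0,0.008],[0.015,0,0.004],[0,0,0],[0,0,0],[0,0,0]],"turn":[[0,0,0],[0,0,0],[0,0,0],[0,0,0],[0,0,0]]}'
python3 - <<'E'
from h import *
st(); p,R=tgt([-.046,0,.0],.25);plan(p,R,5)
E
```

```text
clock: 13.75
tool_pos: [0.556, -0.2178, 0.0694]
eef_rot: [-2.403, 0.196, 1.86]
wrist_force: [-0.7, 0.2, 2.2]
gripper_width: 0.0128
t 13.75 pos [ 0.556  -0.2178  0.0694] w 0.0128 F [-0.662   0.2429  2.1709] q [ 0.6586  0.5009 -0.3671  2.0259  0.3232  0.4104 -1.6584]
[[ 0.247  -0.1605 -0.9556]
 [-0.0424 -0.987   0.1548]
 [-0.9681  0.0023 -0.2506]]
total [-0.0014  0.0003  0.0005] w [ 0.0014 -0.0033 -0.002 ]
{"offset":[[-0.004, -0.0, 0.006], [-0.004, -0.0, 0.006], [-0.004, -0.0, 0.006], [-0.004, -0.0, 0.006], [-0.004, -0.0, 0.006]],"turn":[[0.002, -0.006, -0.003], [0.002, -0.006, -0.003], [0.002, -0.006, -0.003], [0.002, -0.006, -0.003], [0.002, -0.006, -0.003]]}
```

```bash
python3 -m jog '{"offset":[[-0.03,0,0.03],[-0.02,0,0.07],[-0.02,0,0.07],[-0.01,0,0.05],[0,0,0]],"turn":[[0,0,0],[0,0,0],[0,0,0],[0,0,0],[0,0,0]]}'
python3 - <<'E'
from h import *
st(); p,R=tgt([-.056,0,.0],.25);plan(p,R,5)
E
```

```text
clock: 14.25
tool_pos: [0.5459, -0.2162, 0.0695]
eef_rot: [-2.402, 0.196, 1.86]
wrist_force: [0.0, -0.1, -0.3]
gripper_width: 0.0128
t 14.25 pos [ 0.5459 -0.2162  0.0695] w 0.0128 F [ 0.0189 -0.0897 -0.2568] q [ 0.6683  0.488  -0.3707  2.0491  0.3208  0.4    -1.6542]
[[ 0.2471 -0.1605 -0.9556]
 [-0.0419 -0.987   0.155 ]
 [-0.9681  0.0018 -0.2506]]
total [-0.0012  0.0003  0.0003] w [ 0.0012 -0.0033 -0.0015]
{"offset":[[-0.003, -0.0, 0.006], [-0.003, -0.0, 0.006], [-0.003, -0.0, 0.006], [-0.003, -0.0, 0.006], [-0.003, -0.0, 0.006]],"turn":[[0.002, -0.005, -0.003], [0.002, -0.005, -0.003], [0.002, -0.005, -0.003], [0.002, -0.005, -0.003], [0.002, -0.005, -0.003]]}
```

```bash
python3 -m jog '{"offset":[[-0.005,0,0.03],[-0.005,0,0.02],[0,0,0],[0,0,0],[0,0,0]],"turn":[[0,0,0],[0,0,0],[0,0,0],[0,0,0],[0,0,0]]}'
python3 - <<'E'
from h import *
st(); p,R=tgt([-.056,0,.0],.25);plan(p,R,5); snap('wrist','w9')
a=cv2.imread('pics/w9.png'); cv2.imwrite('pics/c9.png',cv2.resize(a[80:340,130:380],None,fx=2.2,fy=2.2,interpolation=cv2.INTER_CUBIC))
for th in (.25,.15,.12,.1): print(th,tgt([-.057,0,0],th)[0])
E
```

```text
clock: 14.75
tool_pos: [0.5441, -0.216, 0.0696]
eef_rot: [-2.403, 0.196, 1.859]
wrist_force: [-0.6, 0.2, -1.1]
gripper_width: 0.0125
t 14.75 pos [ 0.5441 -0.216   0.0696] w 0.0125 F [-0.6158  0.2117 -1.1227] q [ 0.6701  0.4853 -0.3712  2.0538  0.3205  0.3971 -1.6535]
[[ 0.2477 -0.1607 -0.9554]
 [-0.0421 -0.987   0.1551]
 [-0.9679  0.0018 -0.2513]]
total [0.0006 0.0001 0.0003] w [ 0.0011 -0.004  -0.0016]
{"offset":[[-0.001, -0.001, -0.003], [-0.001, -0.001, -0.003], [-0.001, -0.001, -0.003], [-0.001, -0.001, -0.003], [-0.001, -0.001, -0.003]],"turn":[[0.002, -0.007, -0.003], [0.002, -0.007, -0.003], [0.002, -0.007, -0.003], [0.002, -0.007, -0.003], [0.002, -0.007, -0.003]]}
0.25 [ 0.5437 -0.2158  0.0699]
0.15 [ 0.5462 -0.2162  0.0658]
0.12 [ 0.5468 -0.2163  0.0645]
0.1 [ 0.5472 -0.2164  0.0636]
```

View pics/c9.png

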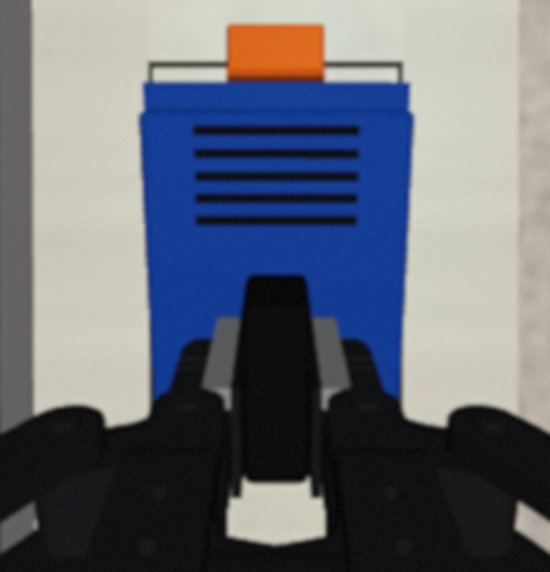

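```bash
python3 - <<'E'
from h import *
p,R=tgt([-.0568,0,-.0003],.15);plan(p,R,5)
E
```

```text
total [ 0.0023 -0.0002 -0.0041] w [ 0.0011 -0.104  -0.0017]
{"offset":[[0.023, -0.001, -0.006], [0.023, -0.001, -0.006], [0.023, -0.001, -0.007], [0.022, -0.001, -0.007], [0.022, -0.001, -0.008]],"turn":[[0.002, -0.173, -0.003], [0.002, -0.173, -0.003], [0.002, -0.173, -0.003], [0.002, -0.173, -0.003], [0.002, -0.173, -0.003]]}
```

```bash
python3 -m jog '{"offset":[[0.024,0,-0.006],[0.024,0,-0.006],[0.024,0,-0.007],[0.022,0,-0.007],[0,0,0]],"turn":[[0,-0.22,0],[0,-0.22,0],[0,-0.22,0],[0,-0.2,0],[0,0,0]]}'
python3 - <<'E'
from h import *
st();p,R=tgt([-.0568,0,-.0003],.13);plan(p,R,5)
E
```

```text
clock: 15.3
tool_pos: [0.546, -0.2164, 0.0661]
eef_rot: [-2.296, 0.188, 1.98]
wrist_force: [0.2, 0.3, -1.0]
gripper_width: 0.0127
t 15.3 pos [ 0.546  -0.2164  0.0661] w 0.0127 F [ 0.1665  0.3317 -0.9708] q [ 0.6466  0.53   -0.3718  1.9604  0.3091  0.5554 -1.6496]
[[ 0.1446 -0.1607 -0.9763]
 [-0.0254 -0.987   0.1587]
 [-0.9892  0.0019 -0.1468]]
total [ 0.0009  0.0001 -0.0015] w [ 0.0009 -0.0174 -0.0018]
{"offset":[[0.008, -0.001, -0.003], [0.008, -0.001, -0.003], [0.008, -0.001, -0.003], [0.008, -0.001, -0.003], [0.008, -0.001, -0.003]],"turn":[[0.001, -0.029, -0.003], [0.001, -0.029, -0.003], [0.001, -0.029, -0.003], [0.001, -0.029, -0.003], [0.001, -0.029, -0.003]]}
```

```bash
python3 -m jog '{"offset":[[0.008,0,-0.003],[0,0,0],[0,0,0],[0,0,0],[0,0,0]],"turn":[[0,-0.05,0],[0,0,0],[0,0,0],[0,0,0],[0,0,0]]}' 0
python3 - <<'E'
from h import *
st(); snap('wrist','w10'); a=cv2.imread('pics/w10.png'); cv2.imwrite('pics/c10.png',cv2.resize(a[60:340,110:400],None,fx=2,fy=2,interpolation=cv2.INTER_CUBIC))
E
```

```text
clock: 15.8
tool_pos: [0.5458, -0.2165, 0.0659]
eef_rot: [-2.291, 0.187, 1.986]
wrist_force: [-0.3, 0.0, -0.3]
gripper_width: 0.0424
t 15.8 pos [ 0.5458 -0.2165  0.0659] w 0.0424 F [-0.2662  0.0394 -0.3007] q [ 0.6454  0.5319 -0.3715  1.9566  0.3089  0.5621 -1.6496]
[[ 0.1398 -0.1608 -0.977 ]
 [-0.0249 -0.987   0.1589]
 [-0.9899  0.0021 -0.142 ]]
```

View pics/c10.png

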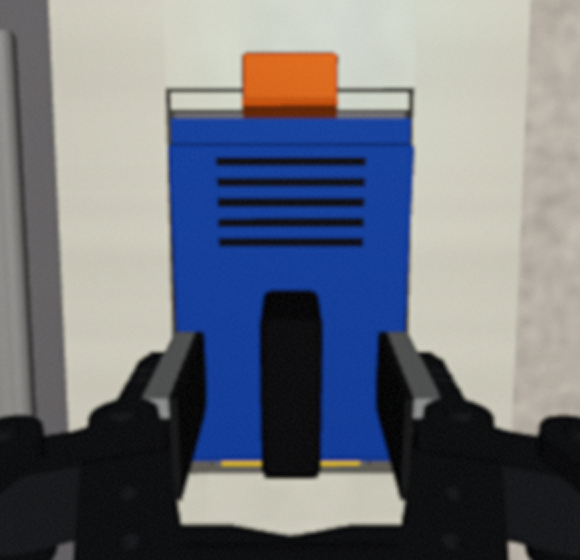

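```bash
python3 - <<'E'
from h import *
Rb=Ro.from_euler('z',BYAW); R=down(np.pi+BYAW)
p=BAY+Rb.apply([.029,0,0.08]); print(p); plan(p,R,10)
E
python3 -m jog '{"offset":[[-0.5,0,0],[-0.6,0,0],[-0.4,0,0],[0,0,-0.2],[0,0,-0.2]],"turn":[[0,0,0],[0,0,0],[0,-0.2,0],[0,-0.4,0],[0,-0.4,0]]}'
python3 - <<'E'
from h import *
st()
Rb=Ro.from_euler('z',BYAW); R=down(np.pi+BYAW)
p=BAY+Rb.apply([.029,0,0.06]); print(p); plan(p,R,5)
E
```

```text
[ 0.5893 -0.2233  0.123 ]
total [ 0.0435 -0.0068  0.057 ] w [ 0.0007 -0.1426 -0.0021]
{"offset":[[-0.126, -0.0, -0.129], [-0.127, -0.0, -0.127], [-0.129, -0.0, -0.126], [-0.131, -0.0, -0.124], [-0.133, -0.001, -0.122]],"turn":[[0.001, -0.119, -0.002], [0.001, -0.119, -0.002], [0.001, -0.119, -0.002], [0.001, -0.119, -0.002], [0.001, -0.119, -0.002]]}
{"offset":[[-0.134, -0.001, -0.12], [-0.136, -0.001, -0.118], [-0.138, -0.001, -0.116], [-0.139, -0.001, -0.114], [-0.141, -0.001, -0.112]],"turn":[[0.001, -0.119, -0.002], [0.001, -0.119, -0.002], [0.001, -0.119, -0.002], [0.001, -0.119, -0.002], [0.001, -0.119, -0.002]]}
clock: 16.35
tool_pos: [0.549, -0.2176, 0.1285]
eef_rot: [-2.154, 0.179, 2.122]
wrist_force: [0.5, -0.2, -0.7]
gripper_width: 0.0423
t 16.35 pos [ 0.549  -0.2176  0.1285] w 0.0423 F [ 0.4727 -0.1999 -0.6625] q [ 0.6473  0.5055 -0.408   1.805   0.2558  0.8673 -1.6126]
[[ 0.0144 -0.1622 -0.9867]
 [-0.0052 -0.9868  0.1621]
 [-0.9999  0.0028 -0.015 ]]
[ 0.5893 -0.2233  0.103 ]
total [ 0.0403 -0.0057 -0.0255] w [-0.0008 -0.015  -0.0028]
{"offset":[[0.131, -0.005, -0.202], [0.13, -0.005, -0.202], [0.129, -0.005, -0.202], [0.129, -0.005, -0.203], [0.128, -0.005, -0.203]],"turn":[[-0.001, -0.025, -0.005], [-0.001, -0.025, -0.005], [-0.001, -0.025, -0.005], [-0.001, -0.025, -0.005], [-0.001, -0.025, -0.005]]}
```

```bash
python3 -m jog '{"offset":[[0,0,-0.22],[0,0,-0.24],[0.1,0,-0.24],[0.15,0,-0.24],[0.1,0,0]],"turn":[[0,-0.05,0],[0,-0.05,0],[0,0,0],[0,0,0],[0,0,0]]}' 1
python3 - <<'E'
from h import *
st()
snap('scene','s4')
Rb=Ro.from_euler('z',BYAW); R=down(np.pi+BYAW)
p=BAY+Rb.apply([.029,0,0.03]); print(p); plan(p,R,5)
a=cv2.imread('pics/s4.png')[90:250,110:310]; cv2.imwrite('pics/cs4.png',cv2.resize(a,None,fx=3,fy=3,interpolation=cv2.INTER_CUBIC))
E
```

```text
clock: 16.85
tool_pos: [0.5906, -0.2242, 0.114]
eef_rot: [-2.146, 0.177, 2.131]
wrist_force: [-0.7, -0.1, 0.3]
gripper_width: 0.0
t 16.85 pos [ 0.5906 -0.2242  0.114 ] w 0.0 F [-0.6568 -0.1008  0.3024] q [ 0.6067  0.5914 -0.3916  1.6994  0.2778  0.8982 -1.631 ]
[[ 0.0067 -0.1617 -0.9868]
 [-0.0037 -0.9868  0.1617]
 [-1.      0.0026 -0.0072]]
[ 0.5893 -0.2233  0.073 ]
total [ 0.0001  0.0007 -0.0401] w [-0.0004 -0.0049 -0.0024]
{"offset":[[0.2, -0.004, 0.001], [0.2, -0.004, 0.001], [0.2, -0.004, 0.001], [0.2, -0.004, 0.001], [0.2, -0.004, 0.001]],"turn":[[-0.001, -0.008, -0.004], [-0.001, -0.008, -0.004], [-0.001, -0.008, -0.004], [-0.001, -0.008, -0.004], [-0.001, -0.008, -0.004]]}
```

View pics/cs4.png

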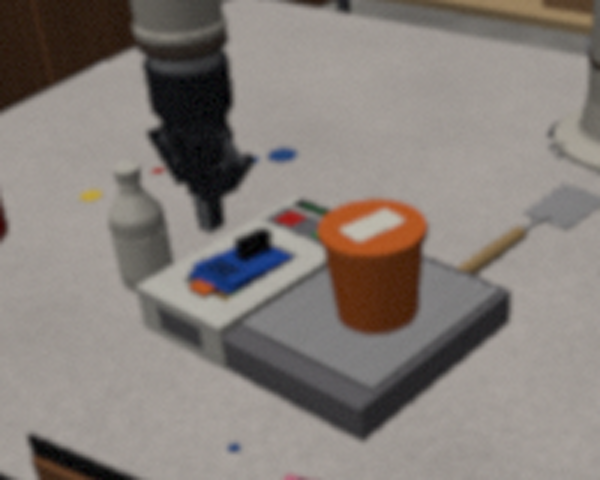

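```bash
python3 -m jog '{"offset":[[0.25,-0.005,0],[0.3,-0.005,0],[0.25,-0.005,0],[0.1,0,0],[0,0,0]],"turn":[[0,0,0],[0,0,0],[0,0,0],[0,0,0],[0,0,0]]}'
python3 -m jog '{"offset":[[0.06,0,0],[0.06,0,0],[0.05,0,0],[0,0,0],[0,0,0]],"turn":[[0,0,0],[0,0,0],[0,0,0],[0,0,0],[0,0,0]]}'
python3 - <<'E'
from h import *
s=st(); print(Ro.from_euler('z',BYAW).inv().apply(s['tool_pos']-BAY))
E
```

```text
clock: 17.4
tool_pos: [0.5862, -0.223, 0.0718]
eef_rot: [-2.138, 0.176, 2.137]
wrist_force: [-0.5, -0.0, 0.4]
gripper_width: 0.0001
clock: 17.9
tool_pos: [0.5869, -0.2234, 0.0658]
eef_rot: [-2.139, 0.177, 2.136]
wrist_force: [-0.2, 0.2, -0.6]
gripper_width: 0.0001
t 17.9 pos [ 0.5869 -0.2234  0.0658] w 0.0001 F [-0.2408  0.2361 -0.5651] q [ 0.5907  0.6518 -0.3694  1.7263  0.3077  0.8188 -1.6549]
[[ 0.0014 -0.1622 -0.9868]
 [-0.0028 -0.9868  0.1622]
 [-1.      0.0025 -0.0018]]
[ 0.0266 -0.0005  0.0228]
```

```bash
python3 -m jog '{"offset":[[0.06,0,-0.01],[0.06,0,-0.01],[0.06,0,0],[0.06,0,0],[0.06,0,0]],"turn":[[0,0,0],[0,0,0],[0,0,0],[0,0,0],[0,0,0]]}'
python3 - <<'E'
from h import *
s=st(); print(Ro.from_euler('z',BYAW).inv().apply(s['tool_pos']-BAY))
E
```

```text
clock: 18.4
tool_pos: [0.5887, -0.2239, 0.055]
eef_rot: [-2.142, 0.179, 2.134]
wrist_force: [-9.2, 2.7, 27.9]
gripper_width: -0.0001
t 18.4 pos [ 0.5887 -0.2239  0.055 ] w -0.0001 F [-9.1563  2.6639 27.8703] q [ 0.5852  0.6682 -0.3631  1.7268  0.3157  0.8002 -1.6613]
[[ 0.0032 -0.1623 -0.9867]
 [-0.0039 -0.9867  0.1623]
 [-1.      0.0033 -0.0038]]
[ 0.0285 -0.0007  0.012 ]
```

```bash
python3 -m jog '{"offset":[[-0.1,0,0],[-0.3,0,0],[-0.6,0,0],[-0.5,0,0],[0,0,0]],"turn":[[0,0,0],[0,0,0],[0,0,0],[0,0,0],[0,0,0]]}'
python3 - <<'E'
from h import *
st(); snap('wrist','w11'); a=cv2.imread('pics/w11.png'); cv2.imwrite('pics/c11.png',cv2.resize(a[100:320,130:380],None,fx=2.5,fy=2.5,interpolation=cv2.INTER_CUBIC))
E
```

```text
clock: 18.9
tool_pos: [0.5883, -0.2232, 0.117]
eef_rot: [-2.14, 0.177, 2.135]
wrist_force: [0.1, -0.2, -0.1]
gripper_width: 0.0005
t 18.9 pos [ 0.5883 -0.2232  0.117 ] w 0.0005 F [ 0.126  -0.2017 -0.088 ] q [ 0.6078  0.5864 -0.3938  1.7     0.2756  0.9071 -1.6306]
[[ 0.0021 -0.1618 -0.9868]
 [-0.0028 -0.9868  0.1618]
 [-1.      0.0024 -0.0025]]
```

View pics/c11.png

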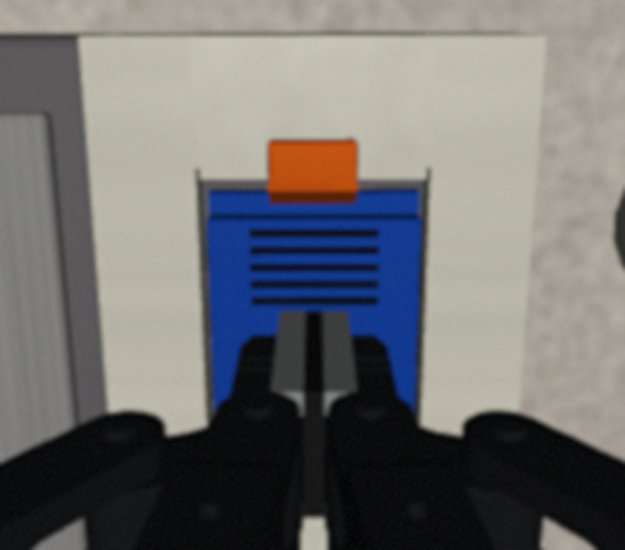

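```bash
python3 - <<'E'
from m import *
im,P=load('w11'); inv=Ro.from_euler('z',BYAW).inv()
b=lambda u,v,z: inv.apply(onz(P,u,v,.043+z)-BAY)*1000
print('lower back edge',b(290,176,.005),'step',b(255,186.4,.012),b(225,186.4,.012)); print('sides',b(213.6,190,.012),b(298,190,.012))
im1,P1=load('w1'); im2,P2=load('w2')
m,c,s=comp(im,(5,150,80),(16,255,255),(230,140,285,190)); print('catch',s, 'nose edge',b(255,s[1]+s[3],.0058),'top edge',b(255,s[1],.018))
for I,Q,roi in((im2,P2,(245,165,290,205)),):
    m,c,s=comp(I,(5,150,80),(16,255,255),roi); print(s); bb=lambda u,v,z: inv.apply(onz(Q,u,v,.043+z)-BAY)*1000
    print('before nose',bb(266,s[1]+s[3],.0058),'top',bb(266,s[1],.018))
E
```

```text
lower back edge [ 46.7248 -24.9667   5.    ] step [40.9839 -0.1589 12.    ] [41.0288 20.5615 12.    ]
sides [38.4697 28.5283 12.    ] [ 38.3416 -29.9615  12.    ]
catch [237 156  36  24 800] nose edge [44.0572 -0.1743  5.8   ] top edge [63.0467 -0.1879 18.    ]
[252 177  28  18 467]
before nose [43.2127 -0.7978  5.8   ] top [62.7033  0.2857 18.    ]
```

```bash
python3 - <<'E'
from h import *
plan([.4698,-.1757,.11],down(np.pi+BYAW),5)
E
```

```text
total [-0.1178  0.0473 -0.0056] w [-0.0005 -0.0009 -0.0022]
{"offset":[[0.027, -0.138, 0.619], [0.028, -0.138, 0.619], [0.028, -0.138, 0.619], [0.028, -0.138, 0.619], [0.028, -0.139, 0.619]],"turn":[[-0.001, -0.001, -0.004], [-0.001, -0.001, -0.004], [-0.001, -0.001, -0.004], [-0.001, -0.001, -0.004], [-0.001, -0.001, -0.004]]}
```

```bash
python3 -m jog '{"offset":[[0,-0.14,0.62],[0,-0.14,0.62],[0,-0.14,0.62],[0,-0.14,0.62],[0,-0.1,0.4]],"turn":[[0,0,0],[0,0,0],[0,0,0],[0,0,0],[0,0,0]]}'
python3 - <<'E'
from h import *
st();plan([.4698,-.1757,.075],down(np.pi+BYAW),5)
E
```

```text
clock: 19.45
tool_pos: [0.4741, -0.1771, 0.1117]
eef_rot: [-2.135, 0.176, 2.138]
wrist_force: [-0.1, 1.2, -0.5]
gripper_width: 0.0
t 19.45 pos [ 0.4741 -0.1771  0.1117] w 0.0 F [-0.1343  1.1748 -0.519 ] q [ 0.6588  0.4109 -0.4261  2.0065  0.24    0.773  -1.6437]
[[-0.0012 -0.163  -0.9866]
 [-0.0006 -0.9866  0.163 ]
 [-1.      0.0008  0.0011]]
total [-0.0043  0.0014 -0.0367] w [-0.0017  0.0011 -0.0008]
{"offset":[[0.184, -0.003, 0.022], [0.184, -0.003, 0.022], [0.184, -0.003, 0.022], [0.184, -0.003, 0.022], [0.184, -0.003, 0.022]],"turn":[[-0.003, 0.002, -0.001], [-0.003, 0.002, -0.001], [-0.003, 0.002, -0.001], [-0.003, 0.002, -0.001], [-0.003, 0.002, -0.001]]}
```

```bash
python3 -m jog '{"offset":[[0.2,0,0.02],[0.2,0,0.02],[0.2,0,0.02],[0.15,0,0.01],[0,0,0]],"turn":[[0,0,0],[0,0,0],[0,0,0],[0,0,0],[0,0,0]]}'
python3 - <<'E'
from h import *
st();plan([.4698,-.1757,.0585],down(np.pi+BYAW),5); snap('wrist','w12');snap('top','t12')
E
```

```text
clock: 19.95
tool_pos: [0.4693, -0.1764, 0.0769]
eef_rot: [-2.131, 0.175, 2.141]
wrist_force: [-0.8, -0.4, -0.1]
gripper_width: 0.0001
t 19.95 pos [ 0.4693 -0.1764  0.0769] w 0.0001 F [-0.7796 -0.3867 -0.0684] q [ 0.6399  0.4631 -0.4032  2.0327  0.2757  0.7021 -1.6731]
[[-0.0047 -0.1633 -0.9866]
 [ 0.0008 -0.9866  0.1633]
 [-1.     -0.      0.0048]]
total [ 0.0005  0.0007 -0.0184] w [-0.002   0.0048  0.    ]
{"offset":[[0.092, -0.004, -0.003], [0.092, -0.004, -0.002], [0.092, -0.004, -0.002], [0.092, -0.004, -0.002], [0.092, -0.004, -0.002]],"turn":[[-0.003, 0.008, 0.0], [-0.003, 0.008, 0.0], [-0.003, 0.008, 0.0], [-0.003, 0.008, 0.0], [-0.003, 0.008, 0.0]]}
```

View pics/w12.png

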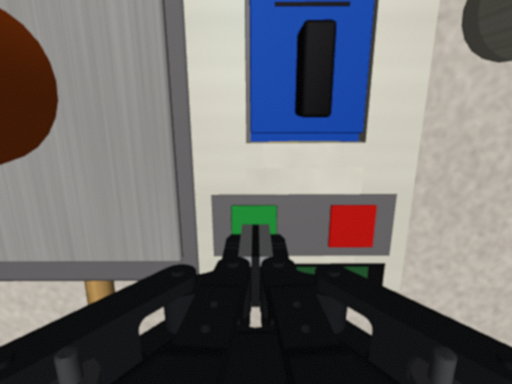

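View pics/t12.png

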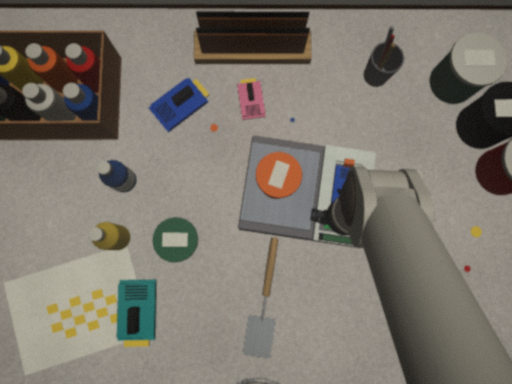

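```bash
python3 -m jog '{"offset":[[0.12,0,0],[0.12,0,0],[0.1,0,0],[0.06,0,0],[0,0,0]],"turn":[[0,0.01,0],[0,0,0],[0,0,0],[0,0,0],[0,0,0]]}'
python3 - <<'E'
from h import *
st()
E
```

```text
clock: 20.55
tool_pos: [0.4711, -0.1768, 0.061]
eef_rot: [-2.136, 0.176, 2.136]
wrist_force: [-0.1, 0.2, 1.1]
gripper_width: -0.0003
t 20.55 pos [ 0.4711 -0.1768  0.061 ] w -0.0003 F [-0.1371  0.1688  1.1171] q [ 0.6277  0.4905 -0.39    2.0386  0.295   0.6657 -1.6895]
[[-0.0003 -0.1632 -0.9866]
 [-0.0004 -0.9866  0.1632]
 [-1.      0.0005  0.0003]]
```

```bash
python3 -m jog '{"offset":[[0.03,0,0],[0.03,0,0],[0.03,0,0],[0.03,0,0],[0.02,0,0]],"turn":[[0,0,0],[0,0,0],[0,0,0],[0,0,0],[0,0,0]]}'
python3 - <<'E'
from h import *
st()
E
```

```text
clock: 21.05
tool_pos: [0.4714, -0.1769, 0.056]
eef_rot: [-2.137, 0.177, 2.136]
wrist_force: [-3.4, 1.6, 13.3]
gripper_width: 0.0
t 21.05 pos [ 0.4714 -0.1769  0.056 ] w 0.0 F [-3.4391  1.6287 13.3184] q [ 0.6233  0.4992 -0.3852  2.0402  0.3016  0.6553 -1.6953]
[[ 0.0001 -0.1632 -0.9866]
 [-0.0012 -0.9866  0.1632]
 [-1.      0.0011 -0.0002]]
```

```bash
python3 -m jog '{"offset":[[0.02,0,0],[0.02,0,0],[0.02,0,0],[0.02,0,0],[0.02,0,0]],"turn":[[0,0,0],[0,0,0],[0,0,0],[0,0,0],[0,0,0]]}'
python3 -m jog '{"offset":[[-0.1,0,0],[-0.4,0,0],[-0.8,0,0],[-0.8,0,-0.1],[-0.3,0,-0.1]],"turn":[[0,0,0],[0,0,0],[0,0,0],[0,0,0],[0,0,0]]}'
python3 -m jog '{"offset":[[-0.5,0,0],[0,0,-0.4],[0,0,-0.4],[0,0,-0.2],[0,0,0]],"turn":[[0,0,0],[0,0,0],[0,0,0],[0,0,0],[0,0,0]]}'
python3 - <<'E'
from h import *
st(); snap('wrist','w13'); snap('scene','s13')
E
```

```text
clock: 21.55
tool_pos: [0.4714, -0.1769, 0.0561]
eef_rot: [-2.137, 0.179, 2.138]
wrist_force: [-2.8, 1.6, 9.7]
gripper_width: -0.0002
clock: 22.05
tool_pos: [0.4774, -0.1769, 0.1533]
eef_rot: [-2.131, 0.176, 2.143]
wrist_force: [-0.1, 0.1, 0.2]
gripper_width: -0.0002
clock: 22.55
tool_pos: [0.5199, -0.1846, 0.1778]
eef_rot: [-2.139, 0.18, 2.137]
wrist_force: [-0.6, -0.1, 0.3]
gripper_width: -0.0001
t 22.55 pos [ 0.5199 -0.1846  0.1778] w -0.0001 F [-0.612  -0.1188  0.2912] q [ 0.6523  0.3889 -0.4478  1.8524  0.2094  0.9446 -1.624 ]
[[ 0.0003 -0.1629 -0.9866]
 [-0.0045 -0.9866  0.1629]
 [-1.      0.0044 -0.001 ]]
```

View pics/w13.png

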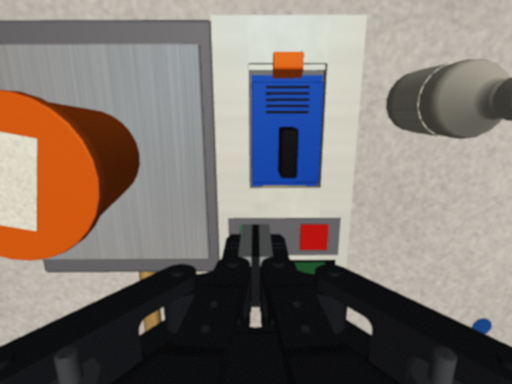

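View pics/s13.png

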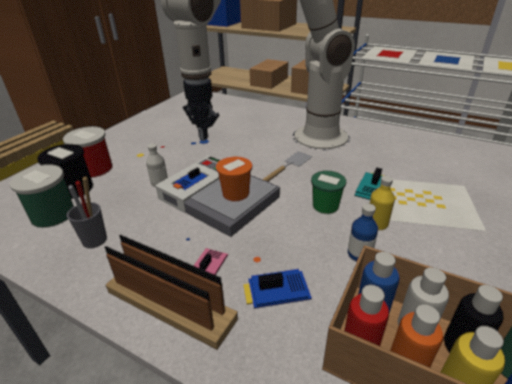

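```bash
python3 - <<'E'
from m import *
im,P=load('w13'); inv=Ro.from_euler('z',BYAW).inv()
m,c,s=comp(im,(100,100,40),(125,255,255),(240,60,335,195)); print(s)
b=lambda u,v,z: inv.apply(onz(P,u,v,.043+z)-BAY)*1000
d=im[:,:,2].astype(float)-im[:,:,0]
for v in (100,130,170):
    x=[k+240 for k in cross(d[v,240:335],35)]; print(b(x[0],v,.012)[:2],b(x[-1],v,.012)[:2],(b(x[0],v,.012)+b(x[-1],v,.012))[1]/2)
print([b(u,180+[k for k in cross(d[180:195,u],35)][-1],.012)[0] for u in (258,270,305,314)],'front upper edge expected -43')
a=load('scene0')[0].astype(int); c=load('s13')[0].astype(int)
for n,(x,y) in dict(pan=(235,178),green=(327,192),yel=(382,207),blue=(362,235),white=(156,165)).items(): print(n,np.abs(a-c)[y-22:y+23,x-12:x+13].mean())
st(); print(ctrl.sign_off())
E
```

```text
[ 251   75   73  111 6824]
[25.6071 29.8587] [ 25.4447 -30.4041] -0.272716865121188
[ 1.0128 29.8241] [  0.8282 -30.6083] -0.39210268027757245
[-33.7777  29.8282] [-33.9928 -30.5959] -0.3838300463578168
[np.float64(-48.446536775351035), np.float64(-47.36785811602726), np.float64(-47.9660735991495), np.float64(-48.40861899421273)] front upper edge expected -43
pan 2.5152592592592593
green 2.327703703703704
yel 2.3211851851851852
blue 2.1188148148148147
white 2.406222222222222
t 22.65 pos [ 0.5186 -0.1845  0.1774] w 0.0 F [ 0.2313 -0.073  -0.4692] q [ 0.6528  0.3881 -0.4477  1.8545  0.2092  0.9448 -1.6239]
[[-0.0013 -0.163  -0.9866]
 [-0.0043 -0.9866  0.163 ]
 [-1.      0.0045  0.0006]]
the job is handed in; nothing more can be done
None
```

The job is handed in at about 22.7 s of the 51 s. It reports no verdict, so what follows rests on my own checks.

**What I did:**
- I gripped the smaller blue cover by its fin.
- I touched its lip down on the ledge at 0.25 rad tilt and slid it about 12 mm to the front, to roughly -57 mm in the bay frame. I then pivoted it to 0.14 rad and let go.
- I pressed the ribs with the shut fingers until the plate was flush. The last reading there was 28 N, above the 8 to 15 N named for the snap.
- I pressed the green tare key at 13 N, easing to 10 N, for about half a second. The fingers then lifted clear and the wrist force went back to zero. The red key was not touched.

**Last checks:**
- **Cover:** square, y about -0.4 mm and x about -1 mm from the bay's origin. The catch nose sits over the back edge at 44 mm, where it rests when shut.
- **Pots and bottles:** the regions around all five in the scene picture show only noise-level change since the start.

**What disagreed:**
- **Front edge:** my last measurement gave -48 mm where I expected -43 mm for the upper plate. I think the mask took in the lower plate's front edge, which belongs at -48 mm, but I did not confirm it before handing in.
- **Cover in the hand:** before the insertion it looked about 1% small in the wrist camera, within the calibration error.
- **Ledge:** it was felt 0.5 mm lower than estimated.

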